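Stack a sensor module in its covered assembly nest

ROBOT

A 6-joint arm with a two-finger parallel gripper is mounted at the origin on a cart in front of the work surface, level with it; the furniture and walls round the work are solid. World frame = base frame: x ahead of the robot, y to its left, z up, the work surface at z = 0. Lengths are in mm, angles in rad, forces in N, time in s.
With the tool pointing down it reaches from about 350 to 775 mm from the base axis. Payload 7.3 kg.
Tool frame: the origin (TCP) lies at the very end of the fingers, on their centre line; the grasp point (between the pads) lies 19 mm behind it; z points along the fingers, y is the line along which they close (so a half turn about z gives the same grasp; the last joint's range is limited). The gripper opens to 92 mm and grips with 3 to 60 N. Pads are 19 mm wide; open, the fingers measure 130 mm over their backs; the gripper's body (75 mm by 190 mm) begins 47 mm behind the grasp point.
Start: joints at [-1.456, 0.342, 1.524, -0, 1.275, -0.146], TCP at [135.395, -507.263, 200.341] pointing down, gripper open.
Joint ranges: [-2.53, 2.53], [-0.77, 2.02], [0.04, 2.7], [-1, 4.14], [0.28, 2.66], [-3.11, 3.11]. Speed limits (rad/s): [2.57, 2.57, 3.14, 3.14, 3.14, 3.14].

INTERFACE

Orientations are given as [roll, pitch, yaw] about the fixed x, y, z axes, in that order (R = Rz(yaw) Ry(pitch) Rx(roll)).
In Python, from plant import bot gives the robot as it stands.
- The arm moves only by the tool jog_arm, never from a script. Its argument "targets" is a list of rows, each an object with "xyz": the shift along the tool's x, y, z as a fraction of full scale, a list of three; "spin": the turn about the tool's z as a fraction of full scale. In form: [{"xyz": [x, y, z], "spin": spin}, ...]. A call has exactly 10 rows; each row shifts and turns the commanded pose from where the row before left it, along the tool's axes as they then stand; what a row does not reach is not made up. Full scale, the value 1, is 80 mm for a shift and 0.1 rad for a turn. A row lasts 1/8 s, in which the tool goes at most 62.5 mm and 10.7 degrees, less where a joint would pass 70% of its speed; a pose out of reach is approached as far as the arm can. A call with a number of a shift or a turn outside -1 to 1 is refused whole. A call with a gripper value outside its range is refused whole. "gripper" is the opening in per cent of the stroke, from 0 (shut) to 100 (fully open), set as the call begins (left out, the last holds). The fingers move at their own pace and stop on an object; the grip force is fixed at half the most. Time passes only in rows, so rows that do not move let the fingers close, or fill a call up. It gives the time, the measured TCP pose, the force, the opening and the grip force at its end, in the units of the state.
- bot.get_obs(): the state, without advancing time (a new reading comes with each control period).
- bot.capture(name): name is "side" or "top" or "wrist"; returns the picture (400x640x3 uint8, blue, green, red); there is no depth.
- bot.get_calibration(name): a dict with "vfov" (degrees; the focal length in pixels is half the picture's height over the tangent of half this angle, whatever the lens; pixels are square), "cx", "cy" (the principal point, pixels), "eye" and "rotation" of the camera in the world. Camera axes: x right, y down, z forward; pixel columns grow to the right and rows downward; lengths in mm; the calibration is good to about 2 mm. A picture is of the moment at which its call begins: read the wrist's pose just before it. get_calibration takes no time and is no camera call; for the wrist camera it gives the pose at the moment of the call.
- bot.close_job(): hands the job in; it is judged then, once.
The state is a dict: "time": time; "joint_positions": joint angles; "dq": joint speeds; "tau": joint torques, N m; "tool_pos": TCP position; "tcp_rot": TCP orientation; "contact_force": force on the tool from outside, world axes, zero at the start; "moment": the same for the moment, N m; "grip_width": finger opening in mm; "finger_force": force on a finger pad.
Only numpy, scipy, OpenCV 4.12 (cv2) and the standard library are available. Lean on these libraries where they do the work, as an engineer would, in place of code of your own. Each camera call takes 0.05 s, during which the arm holds its last target. There are 200 camera calls.

TASK

Use the flat-bladed pry tool to lever up the closed cover of the assembly nest and swing it fully open, and lay the tool back in its tray. Then stack the module squarely in the nest's pocket, long sides along the nest: first the body, then every spacer frame that is on the bench, then the top plate with its round disc facing up. Finally close the cover right down over the stack, without disturbing the bottle, the spool and the loupe.

Things in the scene. Friction and masses are not known exactly. Their poses are not given: they have to be found in the camera images.
- nest: Fixed assembly nest, origin at the centre of its underside, x roughly away from the robot. Base 136 (x) x 104 (y) x 12 mm; four corner posts up to z = 64 mm enclose a pocket 89 (x) x 61 (y) mm. The +y and -y sides are open between the posts over 65 mm of x: room for fingers beside a part held across its 56 mm. Front (-x): sill, top at z = 55 mm. Rear: wall and the cover's hinge.
- pocket (a point): Centre of the pocket's floor, 12 mm above the worktop, with the nest's axes.
- slot (a point): Mouth of the pry slot in the nest's front (nest x = -52, y = 0, z = 60 mm), nest's axes. Slot 34 mm wide, 10 mm high (z = 55 to 65 mm, from sill to lower edge of the shut cover); behind the 6 mm sill is the hollow pocket. A 40 mm wide lip of the cover flares 10 mm forward and up above the slot. The blade goes in along +x.
- cover_hinge (a point): Point on the cover's hinge axis (parallel to the nest's y), at nest x = 55, z = 66 mm; nest's axes.
- cover_lip (a point): Middle of the lower edge of the cover's front skirt, 107 mm from the hinge axis and 1 mm below it when shut; moves with the cover.
- cover (a joint): Angle of the grey metal cover, rad: 0 shut, grows as its front rises, 1.7 (stop) fully open, leaning a little back. 111 x 88 mm, 0.1 kg; shut, its plate lies 13 to 17 mm above the hinge axis, with a 15 mm skirt at the front and sides. The stiff hinge (0.08 N m) leaves it where it is put; 1.5 N at the lip moves it.
- module_body: Solid aluminium block 84 (x) x 56 (y) x 20 (z) mm, 0.18 kg. Origin: centre of its underside.
- top_plate: Aluminium plate 84 x 56 x 10 mm with a low round disc (40 mm across, 4 mm high) on top, 0.10 kg. Origin: centre of its underside.
- pry_tool: Pry tool lying along its x. Origin: centre of the underside of the handle. Black handle 90 (x -45 to 45) x 16 (y) x 20 (z) mm; flat steel blade in front, 18 mm wide, 3 mm thick, centred at z = 10 mm, reaching to x = 105 mm. 0.09 kg; it balances about x = 38 mm.
- tool_tray: Fixed shallow black tray 200 (x) x 90 (y) mm, floor 3 mm thick, rim 8 mm high. Origin: centre of its underside. At the start the tool lies in it on the floor, blade toward the tray's +x.
- flux_bottle: Bystander: needle bottle, 34 mm wide, 108 mm high. Origin: centre of its underside.
- solder_spool: Bystander: grey wire spool 62 x 77 x 38 mm, origin on its underside.
- loupe: Bystander: black stand loupe, 41 mm across, 34 mm high, origin on its underside.
- spacer_1: Grey plastic rectangular frame 84 (x) x 56 (y) x 10 (z) mm with an open window, 0.05 kg. Origin: centre of its underside. One to three such frames are present.
- spacer_2: Grey plastic rectangular frame 84 (x) x 56 (y) x 10 (z) mm with an open window, 0.05 kg. Origin: centre of its underside. One to three such frames are present.
- spacer_3: Grey plastic rectangular frame 84 (x) x 56 (y) x 10 (z) mm with an open window, 0.05 kg. Origin: centre of its underside. One to three such frames are present.
Things that resemble listed ones, but are neither listed nor needed, are in the scene too. Of the things shaped like the pry_tool, the black one is meant. Leave any purple look-alike of the top_plate alone.

How it is judged (in metres and radians):
On the way, in this order (a step that is already met when the one before it is completed fails the run):
1. the cover is raised at least 0.3 rad with the pry tool's blade against it (value of joint cover above 0.3 rad and contact force between pry_tool and nest above 0.2 N), for 0.1 s.
2. the cover is fully open (over 1.55 rad) and the tool lies in its tray, let go (value of joint cover above 1.55 rad and x of pry_tool in the frame of tool_tray between -0.09 and 0.09 m and y of pry_tool in the frame of tool_tray between -0.043 and 0.043 m and z of pry_tool in the frame of tool_tray below 0.012 m and contact force between pry_tool and the fingers below 0.1 N), for 0.2 s.
3. the body lies square on the pocket's floor, let go (horizontal distance between module_body and pocket below 0.006 m and angle between the x axis of module_body and the x axis of nest, either way round below 0.1 rad and angle between module_body's own z axis and vertical below 0.06 rad and z of module_body in the frame of pocket below 0.003 m and contact force between module_body and the fingers below 0.1 N), for 0.2 s.
4. every spacer on the bench lies square on the body in the pocket, let go (horizontal distance between each of spacer_1, spacer_2, spacer_3 and pocket below 0.006 m and angle between the x axis of each of spacer_1, spacer_2, spacer_3 and the x axis of nest, either way round below 0.1 rad and angle between each of spacer_1, spacer_2, spacer_3's own z axis and vertical below 0.06 rad and z of spacer_1 in the frame of module_body between 0.017 and 0.0435 m and contact force between each of spacer_1, spacer_2, spacer_3 and the fingers below 0.1 N and z of spacer_2 in the frame of module_body between 0.017 and 0.0435 m and z of spacer_3 in the frame of module_body between 0.017 and 0.0435 m), for 0.2 s.
5. the top plate lies square on the spacers, disc up, let go (horizontal distance between top_plate and pocket below 0.006 m and angle between the x axis of top_plate and the x axis of nest, either way round below 0.1 rad and angle between top_plate's own z axis and vertical below 0.06 rad and z of top_plate in the frame of module_body between 0.027 and 0.0535 m and z of top_plate in the frame of spacer_1 above 0.007 m and z of top_plate in the frame of spacer_2 above 0.007 m and z of top_plate in the frame of spacer_3 above 0.007 m and contact force between top_plate and the fingers below 0.1 N), for 0.2 s.
At the end, for the whole second after the job is handed in: Cover shut (under 0.05 rad); body on the pocket floor, all spacers on it, top plate above them, each within 6 mm of the pocket centre, 0.1 rad of its direction, 0.06 rad of level; pry tool in its tray (handle centre inside the rim, under 12 mm up); all at rest (value of joint cover below 0.05 rad and horizontal distance between each of module_body, spacer_1, spacer_2, spacer_3, top_plate and pocket below 0.006 m and angle between the x axis of each of module_body, spacer_1, spacer_2, spacer_3, top_plate and the x axis of nest, either way round below 0.1 rad and angle between each of module_body, spacer_1, spacer_2, spacer_3, top_plate's own z axis and vertical below 0.06 rad and z of module_body in the frame of pocket below 0.003 m and z of spacer_1 in the frame of module_body between 0.017 and 0.0435 m and z of spacer_2 in the frame of module_body between 0.017 and 0.0435 m and z of spacer_3 in the frame of module_body between 0.017 and 0.0435 m and z of top_plate in the frame of module_body between 0.027 and 0.0535 m and z of top_plate in the frame of spacer_1 above 0.007 m and z of top_plate in the frame of spacer_2 above 0.007 m and z of top_plate in the frame of spacer_3 above 0.007 m and x of pry_tool in the frame of tool_tray between -0.09 and 0.09 m and y of pry_tool in the frame of tool_tray between -0.043 and 0.043 m and z of pry_tool in the frame of tool_tray below 0.012 m and contact force between pry_tool and the fingers below 0.1 N and linear speed of each of module_body, top_plate, pry_tool, spacer_1, spacer_2, spacer_3 below 0.03 m/s); the robot touches nothing.
It fails at once if the bottle is pushed more than 3 cm or tipped over (distance of flux_bottle from where it was at the start of the episode above 0.03 m or angle between flux_bottle's own z axis and vertical above 0.6 rad).
It fails at once if the spool is pushed more than 3 cm or tipped over (distance of solder_spool from where it was at the start of the episode above 0.03 m or angle between solder_spool's own z axis and vertical above 0.6 rad).
It fails at once if the loupe is pushed more than 3 cm or tipped over (distance of loupe from where it was at the start of the episode above 0.03 m or angle between loupe's own z axis and vertical above 0.6 rad).
Of spacer_1, spacer_2, spacer_3 only 1 to 3 are there at a start; the rules pass over those that are not, and their reading is None.
At some moment in a run one of module_body, spacer_1, spacer_2, spacer_3, top_plate may be knocked a few centimetres aside while the robot is not near it.
It also fails if it takes over 210 s, if anything falls off the work surface, if the arm or the gripper's body presses on something with over 40 N, if the wrist force passes 120 N, or if a joint passes its speed limit or range.

## Working session

There is one attempt and no reset: what is moved stays moved. The work goes in short steps, Python scripts to look and compute and a tool call to move; the robot and the scene stay as the last step left them, time stands still between calls to the robot, and variables do not carry over. Pictures are saved under pics/ and viewed, at most 14 in all, crops included, and the job is handed in when it is done.

Besides the shell and the picture viewer there is one more tool, called after ">>>" by a JSON object that holds its "fn" and its "kwargs". jog_arm: Moves the arm, as the interface text tells. Shift numbers are shares of 80 mm and turn numbers shares of 0.1 rad, none past 1 either way. Its arguments: {"type":"object","properties":{"targets":{"type":"array","items":{"type":"object","properties":{"xyz":{"type":"array","items":{"type":"number"}},"spin":{"type":"number"}}}},"gripper":{"type":"number"}},"required":["targets"]}

```bash
ls; mkdir -p pics; cat > h.py <<'E'
import numpy as np, cv2
from plant import bot
def cam(n):
    c=bot.get_calibration(n); im=bot.capture(n); return c,im
def K(c,h=400): return h/2/np.tan(np.radians(c['vfov'])/2)
def ray(c,u,v):
    f=K(c); d=np.array([(u-c['cx'])/f,(v-c['cy'])/f,1.]); return np.array(c['eye'],float),np.array(c['rotation'],float)@d
def onz(c,u,v,z):
    e,d=ray(c,u,v); return e+d*(z-e[2])/d[2]
def proj(c,p):
    q=np.array(c['rotation'],float).T@(np.array(p,float)-np.array(c['eye'],float)); f=K(c); return q[:2]/q[2]*f+np.array([c['cx'],c['cy']])
E
python3 - <<'E'
from h import *
print(bot.get_obs())
for n in ['top','side','wrist']:
    c,im=cam(n); print(n,c); cv2.imwrite(f'pics/{n}0.png',im)
E
```

```text
pics
{'time': 0.0, 'joint_positions': array([-1.45601694e+00,  3.42706992e-01,  1.52504377e+00, -1.72127291e-05,
        1.27534598e+00, -1.46005726e-01]), 'dq': array([-7.79407610e-05,  7.20215142e-04, -1.21198154e-03,  8.26135980e-04,
       -5.55518493e-04, -5.78032977e-04]), 'tau': array([-1.83317993e-04, -4.31238413e+01, -2.44222641e+01,  7.18115293e-02,
        5.61441388e-02, -1.30817866e-04]), 'tool_pos': array([ 135.32727926, -506.7996281 ,  199.64380173]), 'tcp_rot': array([-3.14010218e+00, -2.02540582e-04,  2.60789984e-01]), 'contact_force': array([0.25523408, 0.43238898, 0.45962322]), 'moment': array([ 0.0444295 , -0.03791074, -0.00487394]), 'finger_force': 0.0, 'grip_width': 91.61371397211244}
top {'vfov': 53.31029572342215, 'cx': 320.56136777124027, 'cy': 192.60544126189302, 'eye': array([ 336.92079498,   68.58026059, 1458.74884283]), 'rotation': array([-2.9801754 , -0.01168657, -1.58061915])}
side {'vfov': 43.548089779756225, 'cx': 317.7346978792033, 'cy': 187.5669332438411, 'eye': array([  162.48224628, -1322.59561068,   657.24552226]), 'rotation': array([-1.94984117,  0.02196531, -0.28033105])}
wrist {'vfov': 68.13614608269421, 'cx': 318.4309824567133, 'cy': 202.61578804716126, 'eye': array([ 208.38818017, -487.11399771,  384.04469497]), 'rotation': array([ 2.85613442e+00,  1.99113666e-03, -1.31016754e+00])}
```

```bash
python3 - <<'E'
s=open('h.py').read()
s=s.replace("c=bot.get_calibration(n); im","c=bot.get_calibration(n); c['rotation']=Rot.from_euler('xyz',c['rotation']).as_matrix(); im").replace("from plant","from scipy.spatial.transform import Rotation as Rot\nfrom plant")
open('h.py','w').write(s)
import cv2
im=cv2.imread('pics/top0.png'); cv2.imwrite('pics/top0b.png',cv2.resize(im,(800,500),interpolation=cv2.INTER_CUBIC))
E
```

```text
(no output)
```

View pics/top0b.png

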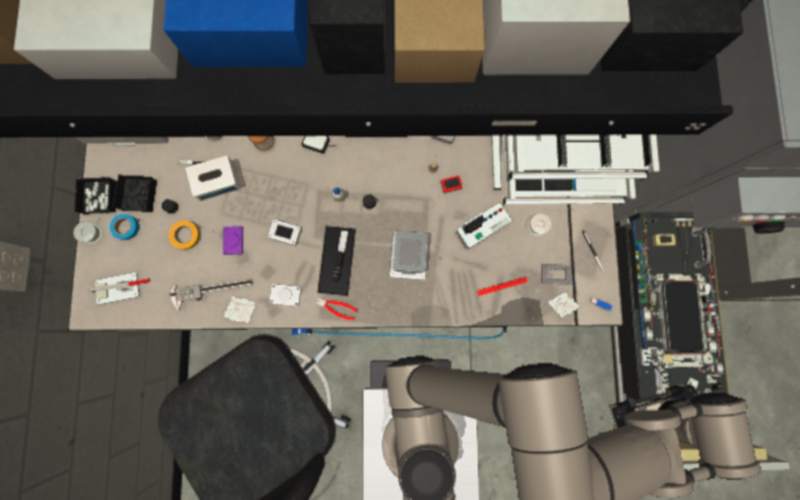

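View pics/side0.png

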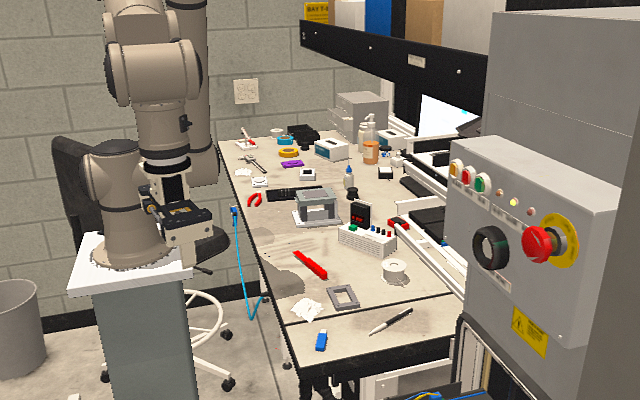

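```bash
python3 - <<'E'
import cv2
im=cv2.imread('pics/top0.png'); cv2.imwrite('pics/c1.png',cv2.resize(im[105:265,60:270],None,fx=3.75,fy=3.75,interpolation=cv2.INTER_CUBIC))
cv2.imwrite('pics/c2.png',cv2.resize(im[105:265,260:500],None,fx=3.33,fy=3.33,interpolation=cv2.INTER_CUBIC))
E
```

```text
(no output)
```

View pics/c1.png

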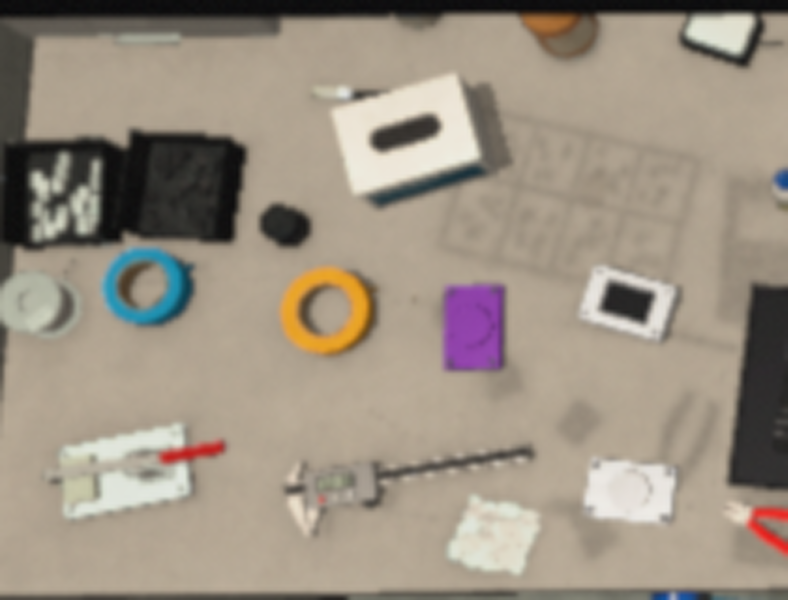

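View pics/c2.png

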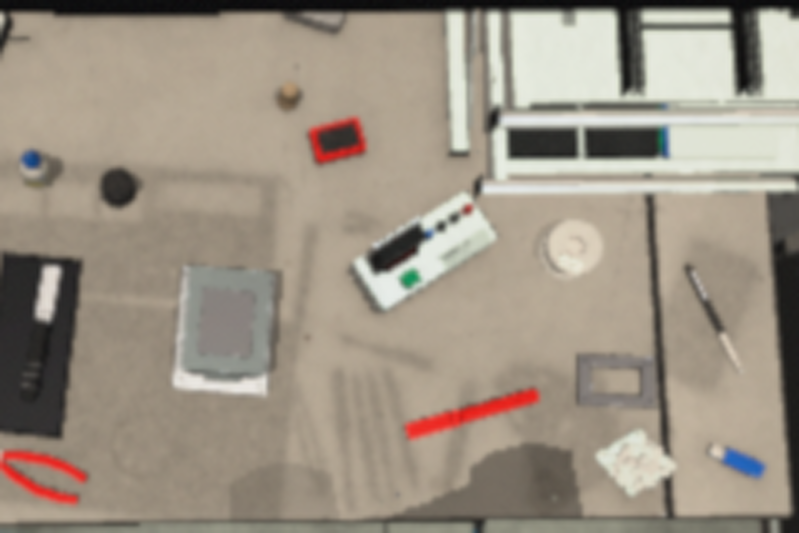

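```bash
python3 - <<'E'
from h import *
c,im=cam('top'); o=bot.get_obs()
print(K(c))
def c1(u,v): return u/3.75+60,v/3.75+105
def c2(u,v): return u/3.33+260,v/3.33+105
P={'plate':(c1(630,490),14),'body':(c1(628,302),20),'spacer':(c2(614,380),10),'handle':(c2(32,365),20),'bladetip':(c2(48,266),13),'nest base front R':(c2(267,393),12),'nestbase front L':(c2(174,386),12),'cover RL':(c2(184,266),83),'cover RR':(c2(278,270),83),'coverFL':(c2(180,370),80),'coverFR':(c2(273,372),80),'bottle':(c2(33,160),108),'loupe':(c2(118,187),34),'spool':(c2(575,246),38),'redtool':(c2(472,413),15),'tray0':(c2(60,436),8),'tray1':(c2(82,258),8),'meter':(c2(430,250),40), 'shelf':(c2(400,10),0)}
for k,(p,z) in P.items(): print(k,onz(c,*p,z).round(0))
c,im=cam('wrist'); print(c['eye'],c['rotation'].round(2)); cv2.imwrite('pics/w0.png',im)
print((np.array(c['eye'])-o['tool_pos']))
E
```

```text
398.43244482619514
plate [418. 384.  14.]
body [600. 390.  20.]
spacer [ 471. -403.   10.]
handle [492. 235.  20.]
bladetip [602. 219.  13.]
nest base front R [460. -21.  12.]
nestbase front L [468.  81.  12.]
cover RL [588.  69.  83.]
cover RR [583. -30.  83.]
coverFL [479.  74.  80.]
coverFR [476. -23.  80.]
bottle [698. 226. 108.]
loupe [686. 141.  34.]
spool [ 616. -360.   38.]
redtool [ 436. -244.   15.]
tray0 [415. 205.   8.]
tray1 [612. 182.   8.]
meter [ 612. -200.   40.]
shelf [ 902. -183.    0.]
[ 208.39512527 -487.17142741  384.23596819] [[ 0.26 -0.93 -0.27]
 [-0.97 -0.25 -0.07]
 [-0.    0.28 -0.96]]
[ 73.03981838  19.8050516  184.32005811]
```

```bash
cat >> h.py <<'E'
def go(*wps):
    o=bot.get_obs(); p=o['tool_pos']; y=o['tcp_rot'][2]
    print('at',p.round(1),'yaw',round(y,4),'t',o['time'],'w',round(o['grip_width'],1),'f',o['contact_force'].round(1))
    for (x,Y,z,w) in wps:
        d=np.array([x,Y,z])-p; c,s=np.cos(w),np.sin(w)
        t=np.array([c*d[0]+s*d[1], s*d[0]-c*d[1], -d[2]])/80
        n=int(np.ceil(np.linalg.norm(t)/.77)); print('spin',round(-(w-y)/.1,2),'then shift',t.round(3),'rows>=',n,'perrow',(t/max(n,1)).round(3)); p=np.array([x,Y,z]);y=w
E
python3 -c "
from h import *
go((400,-300,260,-.1),(440,200,220,-.1))"
```

```text
at [ 135.4 -507.1  200. ] yaw 0.2608 t 0.25 w 92.0 f [0.7 0.3 0.2]
spin 3.61 then shift [ 3.033 -2.906 -0.75 ] rows>= 6 perrow [ 0.506 -0.484 -0.125]
spin -0.0 then shift [-0.126 -6.269  0.5  ] rows>= 9 perrow [-0.014 -0.697  0.056]
```

View pics/w0.png

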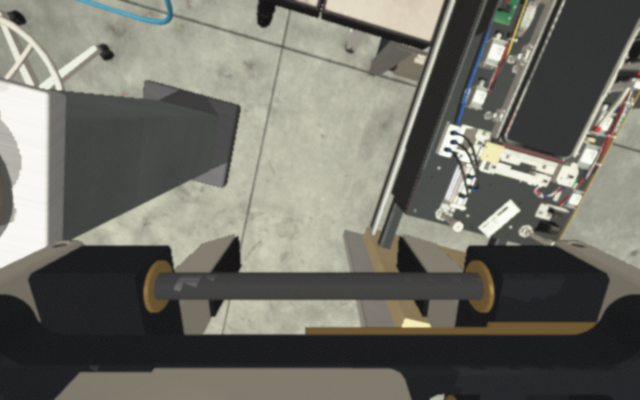

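>>> {"fn": "jog_arm", "kwargs": {"targets": [{"xyz":[0,0,-0.4],"spin":0.9},{"xyz":[0,0,-0.35],"spin":0.9},{"xyz":[0,0,0],"spin":0.9},{"xyz":[0,0,0],"spin":0.9},{"xyz":[0.506,-0.484,0],"spin":0},{"xyz":[0.506,-0.484,0],"spin":0},{"xyz":[0.506,-0.484,0],"spin":0},{"xyz":[0.506,-0.484,0],"spin":0},{"xyz":[0.506,-0.484,0],"spin":0},{"xyz":[0.506,-0.484,0],"spin":0}], "gripper": 100}}

```text
time: 1.5
tool_pos: [401.3, -298.8, 260.4]
tcp_rot: [3.141, -0.0, -0.099]
contact_force: [-0.1, -0.6, 0.3]
grip_width: 91.6
finger_force: 0.0
```

```bash
python3 - <<'E'
from h import *
c,im=cam('wrist'); cv2.imwrite('pics/w1.png',im)
go((440,200,220,-.1))
E
```

```text
at [ 405.7 -294.4  260.3] yaw -0.0952 t 1.55 w 91.6 f [ 1.8  4.  -0.8]
spin 0.05 then shift [-0.19  -6.192  0.504] rows>= 9 perrow [-0.021 -0.688  0.056]
```

>>> {"fn": "jog_arm", "kwargs": {"targets": [{"xyz":[0,-0.7,0.05],"spin":0},{"xyz":[0,-0.7,0.05],"spin":0},{"xyz":[0,-0.7,0.05],"spin":0},{"xyz":[0,-0.7,0.05],"spin":0},{"xyz":[0,-0.7,0.05],"spin":0},{"xyz":[0,-0.7,0.05],"spin":0},{"xyz":[0,-0.7,0.05],"spin":0},{"xyz":[0,-0.7,0.05],"spin":0},{"xyz":[0,-0.6,0.05],"spin":0},{"xyz":[0,0,0],"spin":0}]}}

```text
time: 2.8
tool_pos: [448.7, 195.9, 223.6]
tcp_rot: [-3.142, 0.001, -0.095]
contact_force: [-0.3, -0.4, -0.0]
grip_width: 91.9
finger_force: 0.0
```

```bash
python3 - <<'E'
from h import *
go()
c,im=cam('wrist'); cv2.imwrite('pics/w2.png',im); np.save('w2.npy',[0])
import pickle; pickle.dump(c,open('w2.pkl','wb'))
E
```

```text
at [448.7 195.9 223.6] yaw -0.0947 t 2.8 w 91.9 f [-0.3 -0.4 -0. ]
```

View pics/w2.png

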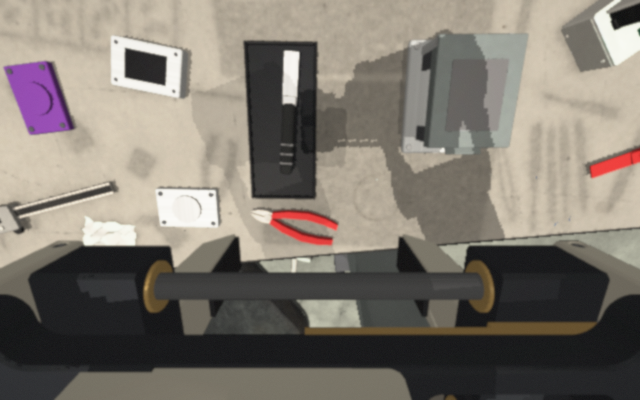

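```bash
cat > m.py <<'E'
from h import *
import pickle
c=pickle.load(open('w2.pkl','rb'))
im=cv2.imread('pics/w2.png')
hsv=cv2.cvtColor(im,cv2.COLOR_BGR2HSV)
def rect(x0,y0,x1,y1,lo,hi,z):
    m=cv2.inRange(hsv[y0:y1,x0:x1],lo,hi); cs,_=cv2.findContours(m,cv2.RETR_EXTERNAL,cv2.CHAIN_APPROX_NONE)
    k=max(cs,key=cv2.contourArea).reshape(-1,2)+[x0,y0]
    w=np.array([onz(c,*q,z)[:2] for q in k],np.float32)
    (cx,cy),(a,b),_=r=cv2.minAreaRect(w); bx=cv2.boxPoints(r); e=[bx[1]-bx[0],bx[2]-bx[1]]; e=max(e,key=np.linalg.norm)
    print(np.round([cx,cy,max(a,b),min(a,b)],1),'yaw',round(np.arctan2(e[1],e[0])%np.pi,3)); return k
print('blade');rect(275,45,305,108,(0,0,140),(180,80,255),13)
print('tray');rect(235,35,325,205,(0,0,0),(180,255,70),6)
print('body');rect(100,28,195,105,(0,0,160),(180,40,255),20)
print('plate');rect(145,178,228,235,(0,0,160),(180,40,255),10)
for n,q,z in [('tip',(290,52),13),('bend',(289,105),13),('hend',(286,172),20),('nbRL',(410,41),12),('nbFL',(403,151),12),('cRR',(527,36),83),('cRL',(440,32),83),('cFR',(512,148),83),('cFL',(428,148),83)]: print(n,onz(c,*q,z).round(1))
E
python3 m.py
```

```text
blade
[572.3 219.9  61.7  19.5] yaw 2.972
tray
[516.6 238.  196.6  89.2] yaw 3.042
body
[599.3 391.6 127.1  84. ] yaw 1.476
plate
[419.  388.4 125.9  82.5] yaw 1.476
tip [600.7 216.6  13. ]
bend [540.3 225.3  13. ]
hend [456.5 239.   20. ]
nbRL [599.1  71.7  12. ]
nbFL [468.4  81.9  12. ]
cRR [579.2 -21.6  83. ]
cRL [590.8  63.5  83. ]
cFR [470.4 -16.7  83. ]
cFL [479.1  74.1  83. ]
```

```bash
python3 - <<'E'
import cv2
im=cv2.imread('pics/w2.png'); a=cv2.resize(im[25:210,230:545],None,fx=2.5,fy=2.5,interpolation=cv2.INTER_CUBIC)
cv2.imwrite('pics/w2c.png',a)
E
```

```text
(no output)
```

View pics/w2c.png

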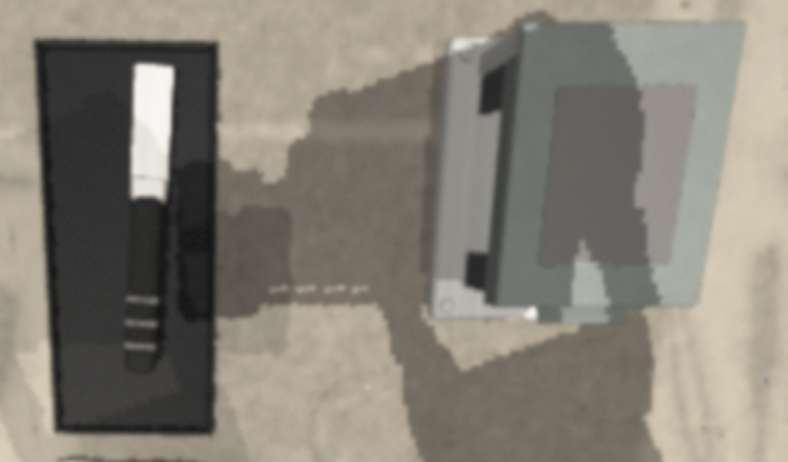

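```bash
python3 -c "
from h import *
go((528,227.5,60,-.17),(528,227.5,9.5,-.17))"
```

```text
at [448.8 194.3 223.8] yaw -0.0962 t 2.85 w 91.4 f [ 0.8 -0.3 -0.6]
spin 0.74 then shift [ 0.905 -0.576  2.047] rows>= 4 perrow [ 0.226 -0.144  0.512]
spin -0.0 then shift [ 0.    -0.     0.631] rows>= 1 perrow [ 0.    -0.     0.631]
```

>>> {"fn": "jog_arm", "kwargs": {"targets": [{"xyz":[0,0,0],"spin":0.74},{"xyz":[0.226,-0.144,0.51],"spin":0},{"xyz":[0.226,-0.144,0.51],"spin":0},{"xyz":[0.226,-0.144,0.51],"spin":0},{"xyz":[0.226,-0.144,0.51],"spin":0},{"xyz":[0,0,0],"spin":0},{"xyz":[0,0,0],"spin":0},{"xyz":[0,0,0],"spin":0},{"xyz":[0,0,0],"spin":0},{"xyz":[0,0,0],"spin":0}], "gripper": 50}}

```text
time: 4.1
tool_pos: [528.5, 226.4, 62.0]
tcp_rot: [-3.141, -0.001, -0.173]
contact_force: [-0.5, -0.2, -0.1]
grip_width: 46.0
finger_force: 0.0
```

```bash
python3 - <<'E'
from h import *
go((528,227.5,9.5,-.17))
c,im=cam('wrist'); print(proj(c,(528,227.5,20)),proj(c,(600.9,215,13)),proj(c,(543,225,13)))
im=cv2.circle(im,tuple(int(v) for v in proj(c,(543,225,13))),3,(0,0,255),1)
cv2.imwrite('pics/w3.png',im[:300,150:490])
E
```

```text
at [528.5 226.4  62. ] yaw -0.1731 t 4.1 w 46.0 f [-0.5 -0.2 -0.1]
spin -0.03 then shift [-0.009 -0.013  0.656] rows>= 1 perrow [-0.009 -0.013  0.656]
[317.7440913  214.26736021] [317.37521236 118.92371009] [317.60787024 193.83330152]
```

View pics/w3.png

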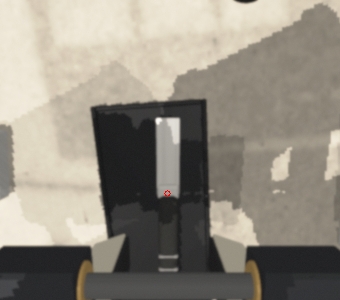

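>>> {"fn": "jog_arm", "kwargs": {"targets": [{"xyz":[0,-0.01,0.33],"spin":0},{"xyz":[0,0,0.32],"spin":0},{"xyz":[0,0,0],"spin":0},{"xyz":[0,0,0],"spin":0},{"xyz":[0,0,0],"spin":0},{"xyz":[0,0,0],"spin":0},{"xyz":[0,0,0],"spin":0},{"xyz":[0,0,0],"spin":0},{"xyz":[0,0,0],"spin":0},{"xyz":[0,0,0],"spin":0}]}}

```text
time: 5.4
tool_pos: [528.5, 227.1, 9.0]
tcp_rot: [3.141, 0.0, -0.173]
contact_force: [0.0, 0.2, 0.6]
grip_width: 45.6
finger_force: 0.0
```

>>> {"fn": "jog_arm", "kwargs": {"targets": [{"xyz":[0,0,0],"spin":0},{"xyz":[0,0,0],"spin":0},{"xyz":[0,0,0],"spin":0},{"xyz":[0,0,0],"spin":0},{"xyz":[0,0,0],"spin":0},{"xyz":[0,0,0],"spin":0},{"xyz":[0,0,0],"spin":0},{"xyz":[0,0,0],"spin":0},{"xyz":[0,0,-0.3],"spin":0},{"xyz":[0,0,-0.6],"spin":0}], "gripper": 0}}

```text
time: 6.65
tool_pos: [527.0, 226.7, 80.0]
tcp_rot: [3.139, 0.004, -0.173]
contact_force: [0.1, -0.4, 0.1]
grip_width: 0.1
finger_force: 0.0
```

```bash
python3 -c "
from h import *
# tool axis: grip at tool x=30 -> tip 75 ahead; tip at nest -75 first
w=-.075; R=lambda a,b:(530.5+a*np.cos(w)-b*np.sin(w),25+a*np.sin(w)+b*np.cos(w))
p=R(-80-75,0); q=R(-30-75,0); print(p,q)
go((*p,100,w),(*p,56.5,w),(*q,56.5,w))"
```

```text
(np.float64(375.9357331926078), np.float64(36.61410462727506)) (np.float64(425.79517409821824), np.float64(32.86761926363795))
at [527.  226.7  80. ] yaw -0.1733 t 6.65 w 0.1 f [ 0.1 -0.4  0.1]
spin -0.98 then shift [-1.705  2.51  -0.25 ] rows>= 4 perrow [-0.426  0.628 -0.063]
spin -0.0 then shift [ 0.    -0.     0.544] rows>= 1 perrow [ 0.    -0.     0.544]
spin -0.0 then shift [ 0.625 -0.    -0.   ] rows>= 1 perrow [ 0.625 -0.    -0.   ]
```

```bash
python3 - <<'E'
from h import *
go()
c,im=cam('wrist'); cv2.imwrite('pics/w4.png',np.hstack([im[:300,150:490],cv2.resize(cam('side')[1][180:240,240:340],None,fx=4,fy=5)]))
E
```

```text
at [527.  226.7  80. ] yaw -0.1733 t 6.65 w 0.1 f [ 0.1 -0.4  0.1]
```

View pics/w4.png

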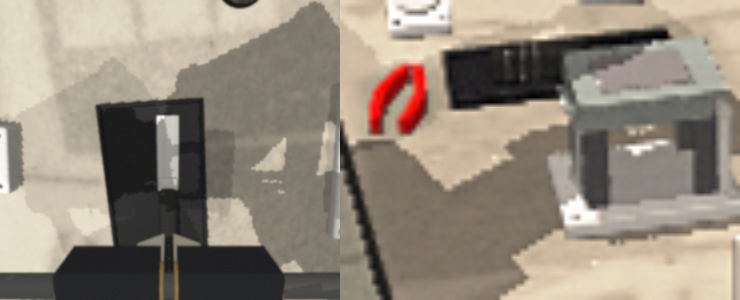

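>>> {"fn": "jog_arm", "kwargs": {"targets": [{"xyz":[0,0,0],"spin":0},{"xyz":[0,0,0],"spin":0},{"xyz":[0,0,0],"spin":0},{"xyz":[0,0,0],"spin":0},{"xyz":[0,0,0],"spin":0},{"xyz":[0,0,0],"spin":0},{"xyz":[0,0,0.45],"spin":0},{"xyz":[0,0,0.45],"spin":0},{"xyz":[0,0,0],"spin":0},{"xyz":[0,0,0],"spin":0}], "gripper": 35}}

```text
time: 8.0
tool_pos: [529.4, 227.4, 10.2]
tcp_rot: [-3.141, -0.002, -0.173]
contact_force: [0.9, -0.0, 0.5]
grip_width: 31.9
finger_force: 0.0
```

>>> {"fn": "jog_arm", "kwargs": {"targets": [{"xyz":[0,0,0],"spin":0},{"xyz":[0,0,0],"spin":0},{"xyz":[0,0,0],"spin":0},{"xyz":[0,0,0],"spin":0},{"xyz":[0,0,0],"spin":0},{"xyz":[0,0,0],"spin":0},{"xyz":[0,0,0],"spin":0},{"xyz":[0,0,0],"spin":0},{"xyz":[0,0,0],"spin":0},{"xyz":[0,0,0],"spin":0}], "gripper": 0}}

```text
time: 9.25
tool_pos: [528.5, 227.1, 9.1]
tcp_rot: [3.142, -0.0, -0.173]
contact_force: [-0.4, -0.6, -0.4]
grip_width: 0.5
finger_force: 0.0
```

>>> {"fn": "jog_arm", "kwargs": {"targets": [{"xyz":[0,0,-0.35],"spin":0},{"xyz":[0,0,-0.35],"spin":0},{"xyz":[0,0,0],"spin":0},{"xyz":[0,0,0],"spin":0},{"xyz":[0,0,0],"spin":0},{"xyz":[0,0,0],"spin":0},{"xyz":[0,0,0],"spin":0},{"xyz":[0,0,0],"spin":0},{"xyz":[0,0,0],"spin":0},{"xyz":[0,0,0],"spin":0}], "gripper": 30}}

```text
time: 10.5
tool_pos: [528.6, 227.1, 65.1]
tcp_rot: [3.142, -0.0, -0.173]
contact_force: [-0.4, -0.4, 0.5]
grip_width: 27.3
finger_force: 0.0
```

```bash
python3 - <<'E'
from h import *
go()
c,im=cam('wrist'); cv2.imwrite('pics/w5.png',cv2.resize(im[90:290,220:420],None,fx=3,fy=3))
ct,it=cam('top'); cv2.imwrite('pics/t5.png',it)
g=im.min(axis=2); m=((g>140)*255).astype(np.uint8)[90:220,300:345]
cs,_=cv2.findContours(m,0,1); k=max(cs,key=cv2.contourArea).reshape(-1,2)+[300,90]
for z in (13,):
    w=np.array([onz(c,*q,z)[:2] for q in k],np.float32); print(cv2.minAreaRect(w)); 
print(k.min(0),k.max(0))
E
```

```text
at [528.6 227.1  65.1] yaw -0.1732 t 10.5 w 27.3 f [-0.4 -0.4  0.5]
((572.0437622070312, 219.98818969726562), (16.954097747802734, 59.65834045410156), 80.64389038085938)
[307 118] [329 193]
```

View pics/w5.png

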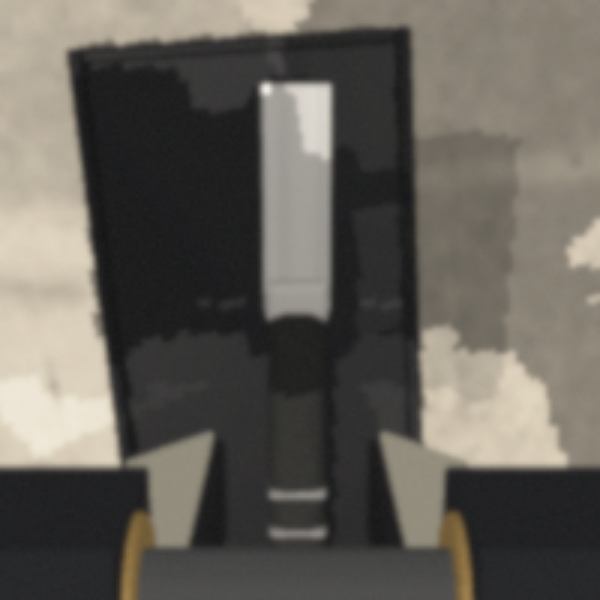

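>>> {"fn": "jog_arm", "kwargs": {"targets": [{"xyz":[-0.05,0,0.25],"spin":0},{"xyz":[0,0,0.3],"spin":0},{"xyz":[0,0,0.1],"spin":0},{"xyz":[0,0,0.05],"spin":0},{"xyz":[0,0,0.05],"spin":0},{"xyz":[0,0,0],"spin":0},{"xyz":[0,0,0],"spin":0},{"xyz":[0,0,0],"spin":0},{"xyz":[0,0,0],"spin":0},{"xyz":[0,0,0],"spin":0}], "gripper": 27}}

```text
time: 11.85
tool_pos: [524.6, 227.8, 5.1]
tcp_rot: [3.142, -0.0, -0.173]
contact_force: [-1.0, 0.2, -0.3]
grip_width: 24.7
finger_force: 0.0
```

>>> {"fn": "jog_arm", "kwargs": {"targets": [{"xyz":[0,0,0],"spin":0},{"xyz":[0,0,0],"spin":0},{"xyz":[0,0,0],"spin":0},{"xyz":[0,0,0],"spin":0},{"xyz":[0,0,0],"spin":0},{"xyz":[0,0,0],"spin":0},{"xyz":[0,0,0],"spin":0},{"xyz":[0,0,0],"spin":0},{"xyz":[0,0,0],"spin":0},{"xyz":[0,0,0],"spin":0}], "gripper": 0}}

```text
time: 13.1
tool_pos: [524.6, 227.8, 5.1]
tcp_rot: [3.141, 0.0, -0.173]
contact_force: [-0.4, 0.7, 0.2]
grip_width: 0.4
finger_force: 0.0
```

```bash
python3 - <<'E'
from h import *
go()
o=bot.get_obs(); print(o['finger_force'],o['moment'])
c,im=cam('wrist'); cv2.imwrite('pics/w6.png',cv2.resize(im[60:340,180:460],None,fx=2,fy=2))
p=o['tool_pos']
print('tcp px',proj(c,p),'grasp px',proj(c,p+[0,0,19]), 'handle front',proj(c,(542.7,225,13)))
g=im.min(axis=2); print([int(v) for v in g[120:330:6,int(proj(c,p)[0])]])
ct,it=cam('side'); print(proj(ct,p)); cv2.imwrite('pics/s6.png',it)
E
```

```text
at [524.6 227.8   5.1] yaw -0.1732 t 13.1 w 0.4 f [-0.4  0.7  0.2]
0.0 [ 0.07928818 -0.0329505  -0.04240098]
tcp px [319.03548879 233.19823916] grasp px [319.08586918 245.10401197] handle front [318.48609646 210.81685248]
[165, 166, 164, 164, 164, 163, 163, 161, 161, 160, 159, 159, 159, 146, 157, 152, 33, 38, 37, 34, 31, 32, 31, 30, 29, 33, 74, 79, 82, 81, 54, 69, 44, 56, 100]
[298.32351864 193.10782402]
```

View pics/w6.png

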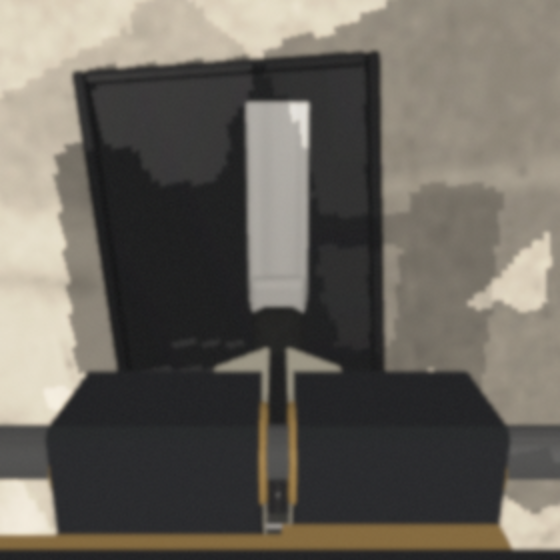

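>>> {"fn": "jog_arm", "kwargs": {"targets": [{"xyz":[0,0,0],"spin":0},{"xyz":[0,0,0],"spin":0},{"xyz":[0,0,0],"spin":0},{"xyz":[0,0,0],"spin":0},{"xyz":[0,0,0],"spin":0},{"xyz":[0,0,0],"spin":0},{"xyz":[0,0,0.01],"spin":0},{"xyz":[0,0,0.01],"spin":0},{"xyz":[0,0,0.01],"spin":0},{"xyz":[0,0,0],"spin":0}], "gripper": 27}}

```text
time: 14.45
tool_pos: [524.5, 227.8, 2.6]
tcp_rot: [3.141, 0.0, -0.173]
contact_force: [0.2, -0.7, -0.6]
grip_width: 24.6
finger_force: 0.0
```

```bash
python3 - <<'E'
from h import *
import glob
go()
im=cv2.imread('pics/s6.png'); cv2.imwrite('pics/s6c.png',cv2.resize(im[60:260,150:400],None,fx=3,fy=3,interpolation=cv2.INTER_CUBIC))
E
```

```text
at [524.5 227.8   2.6] yaw -0.1732 t 14.45 w 24.6 f [ 0.2 -0.7 -0.6]
```

View pics/s6c.png

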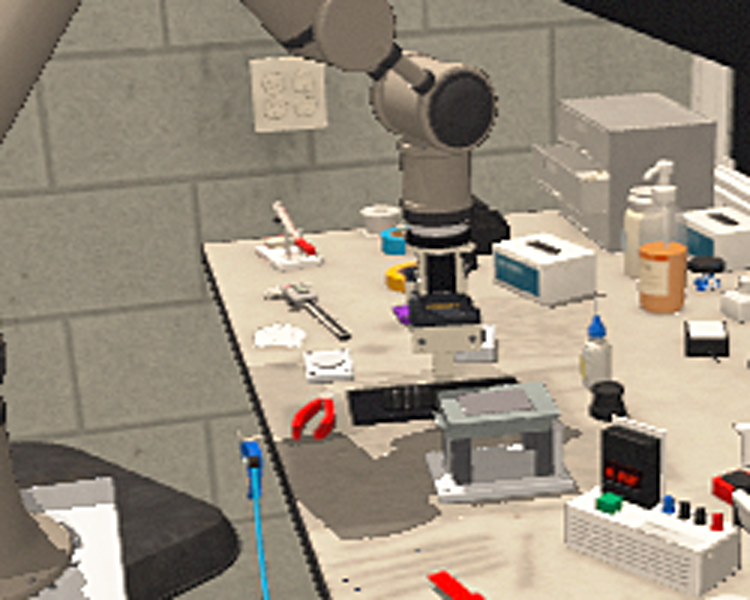

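>>> {"fn": "jog_arm", "kwargs": {"targets": [{"xyz":[0,0,0.03],"spin":0},{"xyz":[0,0,0.03],"spin":0},{"xyz":[0,0,0.03],"spin":0},{"xyz":[0,0,0.03],"spin":0},{"xyz":[0,0,0.02],"spin":0},{"xyz":[0,0,0],"spin":0},{"xyz":[0,0,0],"spin":0},{"xyz":[0,0,0],"spin":0},{"xyz":[0,0,0],"spin":0},{"xyz":[0,0,0],"spin":0}]}}

```text
time: 15.7
tool_pos: [524.6, 227.8, -8.5]
tcp_rot: [3.142, -0.0, -0.173]
contact_force: [0.9, 0.0, -0.5]
grip_width: 24.8
finger_force: 0.0
```

>>> {"fn": "jog_arm", "kwargs": {"targets": [{"xyz":[0,0,0],"spin":0},{"xyz":[0,0,0],"spin":0},{"xyz":[0,0,0],"spin":0},{"xyz":[0,0,0],"spin":0},{"xyz":[0,0,0],"spin":0},{"xyz":[0,0,0],"spin":0},{"xyz":[0,0,0],"spin":0},{"xyz":[0,0,0],"spin":0},{"xyz":[0,0,0],"spin":0},{"xyz":[0,0,0],"spin":0}], "gripper": 0}}

```text
time: 16.95
tool_pos: [524.6, 227.8, -8.5]
tcp_rot: [3.141, -0.0, -0.173]
contact_force: [0.0, -0.6, 0.7]
grip_width: 15.4
finger_force: 30.0
```

>>> {"fn": "jog_arm", "kwargs": {"targets": [{"xyz":[0,0,-0.2],"spin":0},{"xyz":[0,0,-0.4],"spin":0},{"xyz":[0,0,-0.5],"spin":0},{"xyz":[0,0,0],"spin":-0.98},{"xyz":[0,0,0],"spin":0},{"xyz":[0,0,0],"spin":0},{"xyz":[0,0,0],"spin":0},{"xyz":[0,0,0],"spin":0},{"xyz":[0,0,0],"spin":0},{"xyz":[0,0,0],"spin":0}]}}

```text
time: 18.2
tool_pos: [524.6, 227.8, 79.4]
tcp_rot: [3.141, 0.0, -0.075]
contact_force: [0.4, 0.2, 0.1]
grip_width: 15.3
finger_force: 30.0
```

```bash
python3 - <<'E'
from h import *
w=-.075; R=lambda a,b:(530.5+a*np.cos(w)-b*np.sin(w),25+a*np.sin(w)+b*np.cos(w))
p=R(-75-78,0); q=R(-32-78,0)
go((*p,80,w),(*p,38.5,w),(*q,38.5,w))
o=bot.get_obs(); c,im=cam('wrist'); cv2.imwrite('pics/w7.png',im)
z=o['tool_pos'][2]+21.5; t=o['tool_pos'][:2]+78*np.array([np.cos(w),np.sin(w)])
print('exp tip',proj(c,(*t,z)))
m=((im.min(axis=2)>130)*255).astype(np.uint8); m[:,:285]=0;m[:,350:]=0; m[:60]=0; m[235:]=0
cs,_=cv2.findContours(m,0,1)
for k in sorted(cs,key=cv2.contourArea)[-3:]: k=k.reshape(-1,2); print(k.min(0),k.max(0),cv2.minAreaRect(np.array([onz(c,*q,z)[:2] for q in k],np.float32)))
E
```

```text
at [524.6 227.8  79.4] yaw -0.0753 t 18.2 w 15.3 f [0.4 0.2 0.1]
spin -0.0 then shift [-1.649  2.522 -0.007] rows>= 4 perrow [-0.412  0.631 -0.002]
spin -0.0 then shift [ 0.    -0.     0.519] rows>= 1 perrow [ 0.    -0.     0.519]
spin -0.0 then shift [ 0.537  0.    -0.   ] rows>= 1 perrow [ 0.537  0.    -0.   ]
exp tip [319.20222283 110.79526546]
[285  60] [349  96] ((618.2800903320312, 222.043212890625), (32.827598571777344, 17.046077728271484), 85.67068481445312)
[301 110] [334 220] ((572.2669677734375, 224.80441284179688), (17.58915901184082, 61.501739501953125), 86.52466583251953)
```

>>> {"fn": "jog_arm", "kwargs": {"targets": [{"xyz":[-0.412,0.631,0],"spin":0},{"xyz":[-0.412,0.631,0],"spin":0},{"xyz":[-0.412,0.631,0],"spin":0},{"xyz":[-0.412,0.631,0],"spin":0},{"xyz":[0,0,0],"spin":0},{"xyz":[0,0,0.25],"spin":0},{"xyz":[0,0,0.26],"spin":0},{"xyz":[0,0,0],"spin":0},{"xyz":[0,0,0],"spin":0},{"xyz":[0,0,0],"spin":0}]}}

```text
time: 19.5
tool_pos: [378.7, 36.5, 39.4]
tcp_rot: [3.141, -0.002, -0.075]
contact_force: [-0.1, 0.1, -0.7]
grip_width: 15.5
finger_force: 30.0
```

```bash
python3 - <<'E'
from h import *
w=-.075; R=lambda a,b:(530.5+a*np.cos(w)-b*np.sin(w),25+a*np.sin(w)+b*np.cos(w))
q=R(-32-78,0)
go((*q,38.5,w))
c,im=cam('wrist'); cv2.imwrite('pics/w8.png',cv2.resize(im[0:250,170:470],None,fx=2.4,fy=2.4,interpolation=cv2.INTER_CUBIC))
for n,pt in [('slotL',(*R(-52,17),60)),('slotR',(*R(-52,-17),60)),('tip',(*R(-75,0),60))]: print(n,(proj(c,pt)-[170,0])*2.4)
E
```

```text
at [378.7  36.5  39.4] yaw -0.0748 t 19.5 w 15.5 f [-0.1  0.1 -0.7]
spin 0.0 then shift [0.527 0.001 0.011] rows>= 1 perrow [0.527 0.001 0.011]
slotL [278.55223605 156.13929384]
slotR [439.18800531 156.13344901]
tip [358.755983  269.7376154]
```

View pics/w8.png

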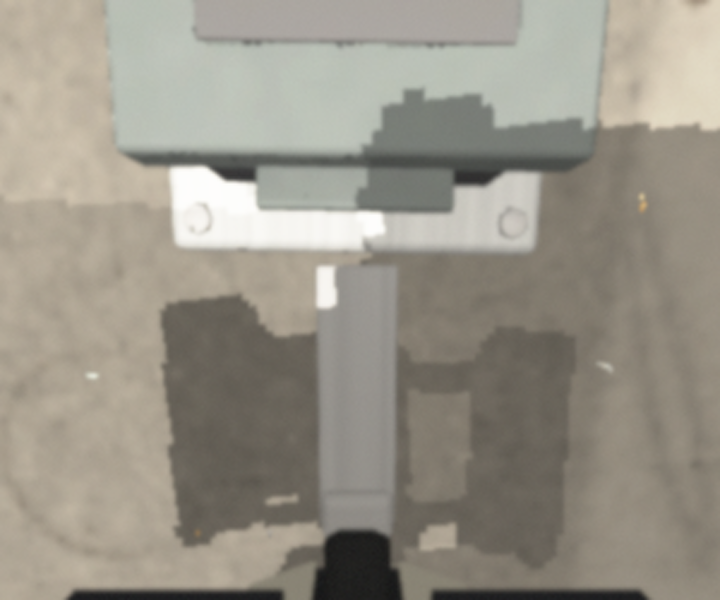

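>>> {"fn": "jog_arm", "kwargs": {"targets": [{"xyz":[0.2,0,0],"spin":0},{"xyz":[0.2,0,0],"spin":0},{"xyz":[0.14,0,0],"spin":0},{"xyz":[0,0,0],"spin":0},{"xyz":[0,0,-0.15],"spin":0},{"xyz":[0,0,-0.15],"spin":0},{"xyz":[0,0,-0.18],"spin":0},{"xyz":[0,0,0],"spin":0},{"xyz":[0,0,0],"spin":0},{"xyz":[0,0,0],"spin":0}]}}

```text
time: 20.8
tool_pos: [420.7, 33.2, 76.8]
tcp_rot: [3.142, 0.001, -0.075]
contact_force: [-0.7, 0.9, -0.7]
grip_width: 15.1
finger_force: 30.0
```

```bash
python3 - <<'E'
from h import *
go()
c,im=cam('wrist'); cv2.imwrite('pics/w9.png',cv2.resize(im[0:250,170:470],None,fx=2,fy=2,interpolation=cv2.INTER_CUBIC))
_,s=cam('side'); s=cv2.resize(s[150:250,270:350],None,fx=2.5,fy=2.5,interpolation=cv2.INTER_CUBIC)
a=cv2.imread('pics/w9.png'); a=np.hstack([a,cv2.resize(s,(200,500))]); cv2.imwrite('pics/w9.png',a)
E
```

```text
at [420.7  33.2  76.8] yaw -0.0752 t 20.8 w 15.1 f [-0.7  0.9 -0.7]
```

```bash
cat >> h.py <<'E'
def covermask(n='side',im=None):
    if im is None: c,im=cam(n)
    b,g,r=[im[...,i].astype(int) for i in range(3)]
    m=((g-r>6)&(g>70)&(abs(g-b)<15)).astype(np.uint8)*255
    m[:,:270]=0; m[:,360:]=0; m[:90]=0; m[235:]=0
    k,l,s,ct=cv2.connectedComponentsWithStats(m); i=1+np.argmax(s[1:,4]); return s[i],ct[i]
E
python3 - <<'E'
from h import *
print(covermask(im=cv2.imread('pics/side0.png'))); print(covermask())
c,_=cam('side')
w=-.075; R=lambda a,b:(530.5+a*np.cos(w)-b*np.sin(w),25+a*np.sin(w)+b*np.cos(w))
for th in (0,.36): 
  for r in (0,107):
    print(th,r,proj(c,(*R(55-r*np.cos(th)+15*np.sin(th),-44),66+r*np.sin(th)+15*np.cos(th))))
E
```

```text
(array([315, 144,  15,  15, 105], dtype=int32), array([321.45714286, 150.55238095]))
(array([315, 144,  15,  15, 102], dtype=int32), array([321.39215686, 150.49019608]))
0 0 [336.75948557 197.45531353]
0 107 [301.13323788 201.0846552 ]
0.36 0 [338.49682116 197.57790067]
0.36 107 [304.82811555 189.01084546]
```

```bash
python3 - <<'E'
from h import *
a=cv2.imread('pics/side0.png'); _,b=cam('side')
for im in (a,b):
    for u in (300,306,318): print(u,[tuple(int(x) for x in im[v,u]) for v in range(180,216,3)])
E
```

```text
300 [(133, 140, 147), (177, 204, 224), (197, 229, 248), (24, 29, 30), (176, 189, 186), (176, 189, 186), (175, 187, 186), (111, 121, 118), (105, 113, 111), (65, 68, 69), (73, 75, 78), (80, 86, 92)]
306 [(118, 126, 131), (181, 211, 226), (132, 148, 164), (105, 111, 110), (149, 155, 166), (147, 152, 164), (124, 133, 138), (113, 118, 121), (103, 110, 109), (62, 61, 60), (40, 39, 42), (55, 58, 58)]
318 [(189, 214, 229), (185, 212, 230), (20, 23, 22), (186, 201, 197), (150, 156, 168), (151, 157, 169), (176, 189, 185), (105, 107, 110), (97, 101, 95), (161, 191, 213), (248, 255, 255), (128, 136, 144)]
300 [(139, 150, 146), (110, 117, 115), (78, 84, 84), (80, 87, 82), (47, 46, 48), (40, 35, 38), (68, 68, 71), (53, 52, 55), (100, 101, 107), (66, 69, 72), (72, 76, 78), (87, 89, 97)]
306 [(151, 159, 163), (137, 144, 148), (104, 112, 109), (106, 115, 114), (102, 109, 109), (83, 86, 84), (37, 38, 40), (163, 187, 205), (144, 165, 183), (64, 62, 63), (47, 47, 48), (57, 57, 60)]
318 [(187, 214, 229), (181, 207, 225), (137, 142, 154), (140, 145, 154), (177, 188, 187), (106, 112, 111), (119, 127, 137), (158, 180, 202), (178, 204, 224), (161, 189, 212), (244, 252, 255), (128, 136, 143)]
```

>>> {"fn": "jog_arm", "kwargs": {"targets": [{"xyz":[0,0,-0.05],"spin":0},{"xyz":[0.06,0,-0.16],"spin":0},{"xyz":[0.06,0,-0.16],"spin":0},{"xyz":[0.1,0,-0.13],"spin":0},{"xyz":[0.12,0,-0.13],"spin":0},{"xyz":[0.16,0,-0.06],"spin":0},{"xyz":[0.16,0,-0.05],"spin":0},{"xyz":[0.2,0,0],"spin":0},{"xyz":[0.2,0,0],"spin":0},{"xyz":[0.2,0,0.02],"spin":0}]}}

```text
time: 22.3
tool_pos: [522.1, 25.5, 134.9]
tcp_rot: [3.141, 0.0, -0.075]
contact_force: [-0.5, -0.2, -0.3]
grip_width: 15.4
finger_force: 30.0
```

```bash
python3 - <<'E'
from h import *
w=-.075; R=lambda a,b:(530.5+a*np.cos(w)-b*np.sin(w),25+a*np.sin(w)+b*np.cos(w))
q=R(80-78,0); go((*q,130,w))
E
```

```text
at [522.1  25.5 134.9] yaw -0.0752 t 22.3 w 15.4 f [-0.5 -0.2 -0.3]
spin -0.0 then shift [ 0.131 -0.002  0.062] rows>= 1 perrow [ 0.131 -0.002  0.062]
```

>>> {"fn": "jog_arm", "kwargs": {"targets": [{"xyz":[0.06,0,0.02],"spin":0},{"xyz":[0.05,0,0.02],"spin":0},{"xyz":[0,0,0],"spin":0},{"xyz":[0,0,0],"spin":0},{"xyz":[-0.3,0,0],"spin":0},{"xyz":[-0.7,0,0],"spin":0},{"xyz":[-0.5,0,0],"spin":0},{"xyz":[0,0,0],"spin":0},{"xyz":[0,0,0],"spin":0},{"xyz":[0,0,0],"spin":0}]}}

```text
time: 23.55
tool_pos: [411.9, 33.7, 131.7]
tcp_rot: [3.141, -0.001, -0.075]
contact_force: [0.6, -0.7, -0.7]
grip_width: 15.4
finger_force: 30.0
```

```bash
python3 - <<'E'
from h import *
go((524.6,227.8,50,-.173),(524.6,227.8,-7.5,-.173))
c,im=cam('wrist')
_,s=cam('side'); ct,t=cam('top')
w=-.075; R=lambda a,b:(530.5+a*np.cos(w)-b*np.sin(w),25+a*np.sin(w)+b*np.cos(w))
a=cv2.resize(im[0:300,120:520],(533,400)); b=cv2.resize(s[120:240,240:400],(267,200)); d=cv2.resize(t[150:250,250:383],(267,200))
cv2.imwrite('pics/w10.png',np.hstack([a,np.vstack([b,d])])); cv2.imwrite('pics/side10.png',s); cv2.imwrite('pics/wr10.png',im)
for n,p in [('base FL',(*R(-68,52),12)),('FR',(*R(-68,-52),12)),('pocket FL',(*R(-44.5,30.5),12)),('pFR',(*R(-44.5,-30.5),12)),('pRL',(*R(44.5,30.5),12)),('pRR',(*R(44.5,-30.5),12))]: print(n,(proj(c,p)-[120,0])*4/3, proj(c,p))
E
```

```text
at [411.9  33.7 131.7] yaw -0.0753 t 23.55 w 15.4 f [ 0.6 -0.7 -0.7]
spin 0.98 then shift [ 0.97  -2.632  1.021] rows>= 4 perrow [ 0.243 -0.658  0.255]
spin -0.0 then shift [ 0.    -0.     0.719] rows>= 1 perrow [ 0.    -0.     0.719]
base FL [196.32228053 188.35906009] [267.2417104  141.26929507]
FR [333.63002752 188.2940859 ] [370.22252064 141.22056442]
pocket FL [223.78763282 156.04834812] [287.84072462 117.03626109]
pFR [306.14359038 156.00603762] [349.60769279 117.00452821]
pRL [219.90606967  19.26317802] [284.92955225  14.44738352]
pRR [309.96877999  19.20144082] [352.47658499  14.40108061]
```

View pics/w10.png

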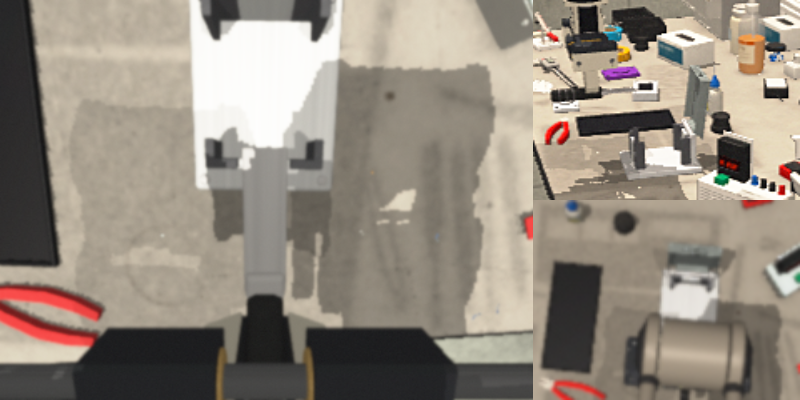

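>>> {"fn": "jog_arm", "kwargs": {"targets": [{"xyz":[0,0,0],"spin":0.98},{"xyz":[0.243,-0.658,0.2],"spin":0},{"xyz":[0.243,-0.658,0.2],"spin":0},{"xyz":[0.243,-0.658,0.3],"spin":0},{"xyz":[0.243,-0.658,0.32],"spin":0},{"xyz":[0,0,0],"spin":0},{"xyz":[0,0,0.3],"spin":0},{"xyz":[0,0,0.25],"spin":0},{"xyz":[0,0,0],"spin":0},{"xyz":[0,0,0],"spin":0}]}}

```text
time: 24.95
tool_pos: [524.1, 227.6, 6.8]
tcp_rot: [-3.141, -0.001, -0.174]
contact_force: [-0.1, 0.5, -0.4]
grip_width: 15.3
finger_force: 30.0
```

```bash
python3 -c "
from h import *
go((524.6,227.8,-8,-.173))"
```

```text
at [524.1 227.6   6.8] yaw -0.1737 t 24.95 w 15.3 f [-0.1  0.5 -0.4]
spin -0.01 then shift [ 0.005 -0.003  0.185] rows>= 1 perrow [ 0.005 -0.003  0.185]
```

>>> {"fn": "jog_arm", "kwargs": {"targets": [{"xyz":[0,0,0.1],"spin":0},{"xyz":[0,0,0.07],"spin":0},{"xyz":[0,0,0],"spin":0},{"xyz":[0,0,0],"spin":0},{"xyz":[0,0,0],"spin":0},{"xyz":[0,0,0],"spin":0},{"xyz":[0,0,0],"spin":0},{"xyz":[0,0,0],"spin":0},{"xyz":[0,0,0],"spin":0},{"xyz":[0,0,0],"spin":0}]}}

```text
time: 26.2
tool_pos: [523.6, 227.9, -7.7]
tcp_rot: [3.142, -0.0, -0.173]
contact_force: [0.5, -0.6, -0.8]
grip_width: 15.1
finger_force: 30.0
```

>>> {"fn": "jog_arm", "kwargs": {"targets": [{"xyz":[0,0,0],"spin":0},{"xyz":[0,0,0],"spin":0},{"xyz":[0,0,0],"spin":0},{"xyz":[0,0,0],"spin":0},{"xyz":[0,0,0],"spin":0},{"xyz":[0,0,-0.3],"spin":0},{"xyz":[0,0,-0.6],"spin":0},{"xyz":[0,0,-0.7],"spin":0},{"xyz":[0,0,-0.7],"spin":0},{"xyz":[0,0,0],"spin":0}], "gripper": 27}}

```text
time: 27.45
tool_pos: [526.2, 228.7, 181.4]
tcp_rot: [-3.137, -0.009, -0.173]
contact_force: [0.8, 0.1, -0.3]
grip_width: 24.6
finger_force: 0.0
```

```bash
python3 - <<'E'
from h import *
c,im=cam('wrist'); cv2.imwrite('pics/w11.png',im)
# expected tool blade centre (572,220)
m=((im.min(axis=2)>130)*255).astype(np.uint8); u,v=proj(c,(572,220,13)).astype(int); m[:,:u-25]=0;m[:,u+25:]=0;m[v+80:]=0
cs,_=cv2.findContours(m,0,1)
for k in sorted(cs,key=cv2.contourArea)[-3:]: k=k.reshape(-1,2); print(cv2.minAreaRect(np.array([onz(c,*q,13)[:2] for q in k],np.float32)))
go((520,390,150,-.1))
E
```

```text
((715.1139526367188, 220.68740844726562), (2.087407112121582, 10.090341567993164), 78.83391571044922)
((569.7946166992188, 220.4076385498047), (16.845590591430664, 60.21867370605469), 80.07408905029297)
((666.4017944335938, 203.80982971191406), (54.0703010559082, 101.0907974243164), 78.83395385742188)
at [524.5 228.2 178.4] yaw -0.1732 t 27.5 w 24.7 f [-0.3  0.5 -0.7]
spin -0.73 then shift [-0.258 -2.006  0.355] rows>= 3 perrow [-0.086 -0.669  0.118]
```

```bash
cat >> h.py <<'E'
def blob(c,im,p,z,half,f,area=(0,1e9)):
    """minAreaRect on plane z of largest blob of mask f(im) near world p"""
    m=f(im).astype(np.uint8)*255; u,v=proj(c,(p[0],p[1],z)); k=np.zeros_like(m); cv2.circle(k,(int(u),int(v)),int(half*K(c)/(np.array(c['eye'])[2]-z)),255,-1); m&=k
    m=cv2.morphologyEx(m,cv2.MORPH_OPEN,np.ones((3,3)))
    cs,_=cv2.findContours(m,cv2.RETR_EXTERNAL,cv2.CHAIN_APPROX_NONE); 
    if not cs: print('none'); return
    q=max(cs,key=cv2.contourArea).reshape(-1,2); w=np.array([onz(c,*t,z)[:2] for t in q],np.float32)
    (x,y),(a,b),_=r=cv2.minAreaRect(w); B=cv2.boxPoints(r); e=max([B[1]-B[0],B[2]-B[1]],key=np.linalg.norm)
    yaw=(np.arctan2(e[1],e[0])+.7)%np.pi-.7
    print('c',round(float(x),1),round(float(y),1),'size',round(max(a,b),1),round(min(a,b),1),'yaw',round(float(yaw),3),'px',q.min(0),q.max(0))
E
python3 - <<'E'
from h import *
import pickle
c=pickle.load(open('w2.pkl','rb')); im=cv2.imread('pics/w2.png')
for T in (190,205,215):
    blob(c,im,(599,391),20,70,lambda i:i.min(axis=2)>T); blob(c,im,(419,388),10,70,lambda i:i.min(axis=2)>T)
print(im[66,60:240:6].min(axis=1))
E
```

```text
c 599.6 391.7 size 83.2 55.4 yaw 1.279 px [110  35] [181  97]
c 416.3 386.6 size 84.7 56.7 yaw 1.443 px [155 189] [217 228]
c 599.6 391.4 size 81.5 54.3 yaw 1.279 px [111  36] [180  96]
c 416.4 386.3 size 83.4 55.6 yaw 1.451 px [156 189] [217 227]
c 599.5 391.6 size 81.2 53.6 yaw 1.28 px [111  37] [180  96]
c 416.5 386.0 size 82.7 53.2 yaw 1.476 px [156 190] [216 226]
[177 176 176 176 175 175 176 175 174 242 240  50  39  40  40  38  41  42
 237 239 205 102 172 177 179 178 175 154 151 157]
```

>>> {"fn": "jog_arm", "kwargs": {"targets": [{"xyz":[0,0,0],"spin":-1},{"xyz":[0,0,0],"spin":-1},{"xyz":[0,0,0],"spin":-1},{"xyz":[0,0,0],"spin":-1},{"xyz":[0,0,0],"spin":-1},{"xyz":[0,0,0],"spin":-1},{"xyz":[0,0,0],"spin":-1},{"xyz":[0,0,0],"spin":-1},{"xyz":[0,0,0],"spin":-1},{"xyz":[0,0,0],"spin":-1}], "gripper": 100}}

```text
time: 28.75
tool_pos: [522.5, 227.6, 174.1]
tcp_rot: [-3.14, 0.003, 0.83]
contact_force: [0.7, 1.0, 0.8]
grip_width: 91.8
finger_force: 0.0
```

```bash
python3 - <<'E'
from h import *
w=1.279; go((599.6-75*np.cos(w),391.5-75*np.sin(w),110,w))
E
```

```text
at [522.5 227.6 174.1] yaw 0.83 t 28.75 w 91.8 f [0.7 1.  0.8]
spin -4.49 then shift [1.302 0.334 0.801] rows>= 3 perrow [0.434 0.111 0.267]
```

>>> {"fn": "jog_arm", "kwargs": {"targets": [{"xyz":[0,0,0],"spin":-0.9},{"xyz":[0,0,0],"spin":-0.9},{"xyz":[0,0,0],"spin":-0.9},{"xyz":[0,0,0],"spin":-0.9},{"xyz":[0,0,0],"spin":-0.9},{"xyz":[0.434,0.11,0.267],"spin":0},{"xyz":[0.434,0.11,0.267],"spin":0},{"xyz":[0.434,0.11,0.267],"spin":0},{"xyz":[0,0,0],"spin":0},{"xyz":[0,0,0],"spin":0}]}}

```text
time: 30.0
tool_pos: [578.1, 319.3, 110.9]
tcp_rot: [-3.14, 0.002, 1.277]
contact_force: [1.2, -0.9, 0.7]
grip_width: 91.7
finger_force: 0.0
```

```bash
python3 - <<'E'
from h import *
go()
c,im=cam('wrist'); cv2.imwrite('pics/w12.png',im); print(proj(c,(599.6,391.5,20)))
for T in (190,205): blob(c,im,(599,391),20,75,lambda i:i.min(axis=2)>T)
go((599.6,391.5,60,1.279),(599.6,391.5,-14,1.279))
E
```

```text
at [578.1 319.3 110.9] yaw 1.277 t 30.0 w 91.7 f [ 1.2 -0.9  0.7]
[319.00407336 116.8719285 ]
c 599.4 392.3 size 80.4 52.9 yaw 1.276 px [288  67] [349 161]
c 601.0 397.5 size 70.3 51.6 yaw 1.292 px [288  67] [348 150]
at [578.6 319.2 111.9] yaw 1.2765 t 30.05 w 91.9 f [ 0.1 -0.7  1.3]
spin -0.03 then shift [ 0.941 -0.008  0.649] rows>= 2 perrow [ 0.471 -0.004  0.325]
spin -0.0 then shift [0.    0.    0.925] rows>= 2 perrow [0.    0.    0.462]
```

```bash
python3 - <<'E'
from h import *
c,im=cam('wrist'); 
f=lambda i:((i.max(axis=2).astype(int)-i.min(axis=2))<12)&(i.min(axis=2)>90)
for z in (20,): blob(c,im,(599.5,392),z,75,f)
u=319
print([ (v,tuple(int(x) for x in im[v,325])) for v in list(range(56,80,2))+list(range(146,176,2))])
E
```

```text
c 600.7 391.6 size 81.6 55.3 yaw 1.277 px [288  67] [351 162]
[(56, (128, 144, 152)), (58, (128, 142, 150)), (60, (129, 143, 151)), (62, (131, 145, 154)), (64, (132, 147, 155)), (66, (148, 158, 163)), (68, (196, 205, 208)), (70, (211, 219, 221)), (72, (212, 219, 221)), (74, (211, 219, 220)), (76, (211, 218, 221)), (78, (211, 218, 220)), (146, (182, 189, 192)), (148, (199, 207, 210)), (150, (200, 209, 211)), (152, (198, 207, 210)), (154, (199, 207, 210)), (156, (198, 206, 210)), (158, (197, 206, 208)), (160, (193, 201, 204)), (162, (159, 166, 169)), (164, (130, 142, 150)), (166, (136, 151, 159)), (168, (138, 152, 161)), (170, (138, 153, 162)), (172, (140, 155, 164)), (174, (148, 165, 174))]
```

>>> {"fn": "jog_arm", "kwargs": {"targets": [{"xyz":[0.475,-0.005,0.3],"spin":0},{"xyz":[0.47,-0.005,0.3],"spin":0},{"xyz":[0,0,0.45],"spin":0},{"xyz":[0,0,0.3],"spin":0},{"xyz":[0,0,0.1],"spin":0},{"xyz":[0,0,0.1],"spin":0},{"xyz":[0,0,0],"spin":0},{"xyz":[0,0,0],"spin":0},{"xyz":[0,0,0],"spin":0},{"xyz":[0,0,0],"spin":0}]}}

```text
time: 31.35
tool_pos: [600.3, 392.7, -11.4]
tcp_rot: [3.141, -0.0, 1.277]
contact_force: [0.5, 0.3, 0.6]
grip_width: 91.8
finger_force: 0.0
```

>>> {"fn": "jog_arm", "kwargs": {"targets": [{"xyz":[0,0,0],"spin":0},{"xyz":[0,0,0],"spin":0},{"xyz":[0,0,0],"spin":0},{"xyz":[0,0,0],"spin":0},{"xyz":[0,0,0],"spin":0},{"xyz":[0,0,0],"spin":0},{"xyz":[0,0,0],"spin":0},{"xyz":[0,0,0],"spin":0},{"xyz":[0,0,0],"spin":0},{"xyz":[0,0,0],"spin":0}], "gripper": 0}}

```text
time: 32.6
tool_pos: [600.2, 392.5, -11.8]
tcp_rot: [3.142, 0.0, 1.277]
contact_force: [-0.2, -0.0, -0.1]
grip_width: 55.1
finger_force: 30.0
```

```bash
python3 - <<'E'
from h import *
go((600,391.8,90,1.277),(540,120,90,-.075))
E
```

```text
at [600.2 392.5 -11.8] yaw 1.2768 t 32.6 w 55.1 f [-0.2 -0.  -0.1]
spin -0.0 then shift [-9.000e-03  1.000e-03 -1.273e+00] rows>= 2 perrow [-0.005  0.    -0.636]
spin 13.52 then shift [-0.493  3.444 -0.   ] rows>= 5 perrow [-0.099  0.689 -0.   ]
```

>>> {"fn": "jog_arm", "kwargs": {"targets": [{"xyz":[0,0,-0.3],"spin":0},{"xyz":[0,0,-0.5],"spin":0},{"xyz":[0,0,-0.6],"spin":0},{"xyz":[0,0,0],"spin":1},{"xyz":[0,0,0],"spin":1},{"xyz":[0,0,0],"spin":1},{"xyz":[0,0,0],"spin":1},{"xyz":[0,0,0],"spin":1},{"xyz":[0,0,0],"spin":1},{"xyz":[0,0,0],"spin":1}]}}

```text
time: 33.85
tool_pos: [599.7, 392.4, 99.6]
tcp_rot: [-3.141, 0.001, 0.574]
contact_force: [0.2, 0.2, -2.1]
grip_width: 55.2
finger_force: 30.0
```

>>> {"fn": "jog_arm", "kwargs": {"targets": [{"xyz":[0,0,0],"spin":1},{"xyz":[0,0,0],"spin":1},{"xyz":[0,0,0],"spin":1},{"xyz":[0,0,0],"spin":1},{"xyz":[0,0,0],"spin":1},{"xyz":[0,0,0],"spin":1},{"xyz":[0,0,0],"spin":0.52},{"xyz":[-0.2,0.66,0],"spin":0},{"xyz":[-0.2,0.66,0],"spin":0},{"xyz":[-0.2,0.66,0],"spin":0}]}}

```text
time: 35.1
tool_pos: [539.1, 236.8, 99.9]
tcp_rot: [3.141, 0.001, -0.075]
contact_force: [0.8, -0.3, -1.7]
grip_width: 55.3
finger_force: 30.0
```

```bash
python3 - <<'E'
from h import *
go((530.5,25.4,100,-.075))
o=bot.get_obs()
w=-.075; R=lambda a,b:(530.5+a*np.cos(w)-b*np.sin(w),25.4+a*np.sin(w)+b*np.cos(w))
c,im=cam('wrist'); cv2.imwrite('pics/w13.png',im)
p=o['tool_pos']; 
# front top edge of held body: z=tcp+31.8, tool x=+42
t=p[:2]+42*np.array([np.cos(o['tcp_rot'][2]),np.sin(o['tcp_rot'][2])]); uv=proj(c,(*t,p[2]+31.8)); print(uv)
u=int(uv[0])+0; 
for du in (-25,-10,10,25): print([int(x) for x in im[int(uv[1])-12:int(uv[1])+14,u+du].min(axis=1)])
E
```

```text
at [539.1 236.8  99.9] yaw -0.0746 t 35.1 w 55.3 f [ 0.8 -0.3 -1.7]
spin 0.0 then shift [ 9.000e-02  2.643e+00 -2.000e-03] rows>= 4 perrow [ 0.023  0.661 -0.   ]
[319.17117471 182.18810049]
[25, 27, 28, 24, 24, 26, 28, 36, 67, 101, 119, 122, 123, 121, 124, 128, 138, 142, 145, 146, 146, 146, 147, 149, 147, 147]
[27, 27, 24, 26, 26, 27, 27, 39, 70, 102, 116, 119, 123, 124, 127, 135, 142, 147, 148, 150, 150, 151, 149, 151, 150, 150]
[135, 136, 135, 135, 133, 134, 134, 134, 129, 124, 122, 121, 120, 122, 124, 132, 140, 144, 146, 147, 147, 148, 148, 148, 148, 148]
[81, 78, 74, 72, 65, 60, 54, 57, 78, 104, 118, 121, 122, 121, 126, 135, 143, 147, 150, 151, 152, 153, 152, 152, 153, 152]
```

```bash
python3 - <<'E'
from h import *
o=bot.get_obs(); c=bot.get_calibration('wrist'); c['rotation']=Rot.from_euler('xyz',c['rotation']).as_matrix()
p=o['tool_pos'];a=o['tcp_rot'][2]
for x in (40,41,42):
    t=p[:2]+x*np.array([np.cos(a),np.sin(a)]); print(x,[round(proj(c,(*t,p[2]+z))[1],1) for z in (11.8,31.8)])
E
```

```text
40 [np.float64(178.4), np.float64(186.3)]
41 [np.float64(176.7), np.float64(184.5)]
42 [np.float64(175.0), np.float64(182.6)]
```

>>> {"fn": "jog_arm", "kwargs": {"targets": [{"xyz":[0.03,0.661,0],"spin":0},{"xyz":[0.03,0.661,0],"spin":0},{"xyz":[0.03,0.661,0],"spin":0},{"xyz":[0.015,0.661,0],"spin":0},{"xyz":[0,0,0],"spin":0},{"xyz":[0,0,0.2],"spin":0},{"xyz":[0,0,0.2],"spin":0},{"xyz":[0,0,0],"spin":0},{"xyz":[0,0,0],"spin":0},{"xyz":[0,0,0],"spin":0}]}}

```text
time: 36.4
tool_pos: [533.4, 27.0, 68.9]
tcp_rot: [3.142, -0.001, -0.075]
contact_force: [-0.3, 0.6, -1.5]
grip_width: 55.7
finger_force: 30.0
```

```bash
python3 - <<'E'
from h import *
go((531.7,25.3,0,-.075))
c,im=cam('wrist'); cv2.imwrite('pics/w14.png',im)
E
```

```text
at [533.4  27.   68.9] yaw -0.0748 t 36.4 w 55.7 f [-0.3  0.6 -1.5]
spin 0.0 then shift [-0.019  0.022  0.862] rows>= 2 perrow [-0.01   0.011  0.431]
```

>>> {"fn": "jog_arm", "kwargs": {"targets": [{"xyz":[-0.019,0.022,0],"spin":0},{"xyz":[0,0,0.06],"spin":0},{"xyz":[0,0,0.06],"spin":0},{"xyz":[0,0,0.05],"spin":0},{"xyz":[0,0,0.05],"spin":0},{"xyz":[0,0,0.04],"spin":0},{"xyz":[0,0,0.03],"spin":0},{"xyz":[0,0,0],"spin":0},{"xyz":[0,0,0],"spin":0},{"xyz":[0,0,0],"spin":0}]}}

```text
time: 37.7
tool_pos: [531.3, 25.0, 45.2]
tcp_rot: [3.141, -0.0, -0.075]
contact_force: [-0.2, -0.1, -2.9]
grip_width: 55.5
finger_force: 30.0
```

>>> {"fn": "jog_arm", "kwargs": {"targets": [{"xyz":[0,0,0.1],"spin":0},{"xyz":[0,0,0.1],"spin":0},{"xyz":[0,0,0.1],"spin":0},{"xyz":[0,0,0.08],"spin":0},{"xyz":[0,0,0.06],"spin":0},{"xyz":[0,0,0.05],"spin":0},{"xyz":[0,0,0.03],"spin":0},{"xyz":[0,0,0.03],"spin":0},{"xyz":[0,0,0],"spin":0},{"xyz":[0,0,0],"spin":0}]}}

```text
time: 38.95
tool_pos: [531.3, 25.0, 1.2]
tcp_rot: [3.141, -0.0, -0.075]
contact_force: [0.0, -0.0, -1.6]
grip_width: 55.3
finger_force: 30.0
```

>>> {"fn": "jog_arm", "kwargs": {"targets": [{"xyz":[0,0,0.01],"spin":0},{"xyz":[0,0,0],"spin":0},{"xyz":[0,0,0],"spin":0},{"xyz":[0,0,0],"spin":0},{"xyz":[0,0,0],"spin":0},{"xyz":[0,0,0],"spin":0},{"xyz":[0,0,-0.4],"spin":0},{"xyz":[0,0,-0.5],"spin":0},{"xyz":[0,0,-0.6],"spin":0},{"xyz":[0,0,0],"spin":0}], "gripper": 100}}

```text
time: 40.2
tool_pos: [533.7, 24.8, 124.0]
tcp_rot: [3.141, -0.008, -0.075]
contact_force: [0.2, -0.1, -0.0]
grip_width: 91.9
finger_force: 0.0
```

```bash
cat >> h.py <<'E'
W0=-.075
def R(a,b): return (530.5+a*np.cos(W0)-b*np.sin(W0),25.4+a*np.sin(W0)+b*np.cos(W0))
E
python3 - <<'E'
from h import *
go((*R(-100,0),150,W0))
c,im=cam('wrist'); cv2.imwrite('pics/w15.png',im)
ct,t=cam('top'); cv2.imwrite('pics/t15.png',t)
f=lambda i:((i.max(axis=2).astype(int)-i.min(axis=2))<14)&(i.min(axis=2)>40)&(i.max(axis=2)<130)
blob(ct,t,(471,-403),10,60,f)
v,u=219,444
print([[int(x) for x in t[219,uu]] for uu in range(428,462,2)])
E
```

```text
at [533.7  24.8 124. ] yaw -0.0751 t 40.2 w 91.9 f [ 0.2 -0.1 -0. ]
spin -0.0 then shift [-1.291 -0.004 -0.325] rows>= 2 perrow [-0.645 -0.002 -0.163]
c 451.4 -376.3 size 27.0 9.9 yaw 1.315 px [434 223] [441 226]
[[122, 138, 149], [125, 141, 153], [118, 134, 144], [115, 119, 125], [121, 126, 132], [126, 140, 151], [129, 145, 157], [137, 155, 168], [144, 162, 176], [145, 164, 177], [144, 162, 175], [144, 163, 176], [105, 114, 122], [120, 124, 130], [111, 117, 124], [49, 53, 56], [133, 148, 161]]
```

>>> {"fn": "jog_arm", "kwargs": {"targets": [{"xyz":[-0.63,0,-0.16],"spin":0},{"xyz":[-0.63,0,-0.16],"spin":0},{"xyz":[0,0,0],"spin":0},{"xyz":[0,0,0],"spin":0},{"xyz":[0,0,0],"spin":0},{"xyz":[0,0,0],"spin":0},{"xyz":[0,0,0],"spin":0},{"xyz":[0,0,0],"spin":0},{"xyz":[0,0,0],"spin":0},{"xyz":[0,0,0],"spin":0}]}}

```text
time: 41.55
tool_pos: [430.7, 32.6, 145.8]
tcp_rot: [3.142, -0.0, -0.075]
contact_force: [0.0, -0.4, 0.4]
grip_width: 92.0
finger_force: 0.0
```

```bash
python3 - <<'E'
from h import *
c,im=cam('wrist'); cv2.imwrite('pics/w16.png',im)
# black chip centre on the body at z=32
blob(c,im,R(0,0),32,30,lambda i:i.max(axis=2)<75)
# same chip in w2 relative to body
import pickle
c2=pickle.load(open('w2.pkl','rb')); blob(c2,cv2.imread('pics/w2.png'),(599.6,391.6),20,32,lambda i:i.max(axis=2)<75)
# spin toward spacer
go((430,-250,150,1.5))
E
```

```text
c 529.2 25.6 size 46.9 31.8 yaw -0.075 px [302  63] [335 116]
c 599.9 391.5 size 45.9 30.4 yaw 1.286 px [126  50] [165  82]
at [430.7  32.6 145.9] yaw -0.0752 t 41.6 w 92.0 f [-0.4 -0.7  1. ]
spin -15.75 then shift [-3.524  0.241 -0.052] rows>= 5 perrow [-0.705  0.048 -0.01 ]
```

>>> {"fn": "jog_arm", "kwargs": {"targets": [{"xyz":[0,0,0],"spin":-1},{"xyz":[0,0,0],"spin":-1},{"xyz":[0,0,0],"spin":-1},{"xyz":[0,0,0],"spin":-1},{"xyz":[0,0,0],"spin":-1},{"xyz":[0,0,0],"spin":-1},{"xyz":[0,0,0],"spin":-1},{"xyz":[0,0,0],"spin":-1},{"xyz":[0,0,0],"spin":-1},{"xyz":[0,0,0],"spin":-1}]}}

```text
time: 42.85
tool_pos: [430.7, 32.6, 145.9]
tcp_rot: [3.141, 0.0, 0.928]
contact_force: [0.3, 0.1, -0.0]
grip_width: 91.8
finger_force: 0.0
```

>>> {"fn": "jog_arm", "kwargs": {"targets": [{"xyz":[0,0,0],"spin":-1},{"xyz":[0,0,0],"spin":-1},{"xyz":[0,0,0],"spin":-1},{"xyz":[0,0,0],"spin":-1},{"xyz":[0,0,0],"spin":-1},{"xyz":[0,0,0],"spin":-0.75},{"xyz":[-0.7,0,0],"spin":0},{"xyz":[-0.7,0,0],"spin":0},{"xyz":[-0.7,0,0],"spin":0},{"xyz":[-0.7,0,0],"spin":0}]}}

```text
time: 44.1
tool_pos: [414.6, -192.7, 146.1]
tcp_rot: [3.141, 0.0, 1.5]
contact_force: [0.2, 0.5, 0.9]
grip_width: 91.8
finger_force: 0.0
```

```bash
python3 - <<'E'
from h import *
go((466,-490,150,1.5))
E
```

```text
at [ 414.6 -192.7  146.1] yaw 1.4998 t 44.1 w 91.8 f [0.2 0.5 0.9]
spin -0.0 then shift [-3.662  0.904 -0.049] rows>= 5 perrow [-0.732  0.181 -0.01 ]
```

>>> {"fn": "jog_arm", "kwargs": {"targets": [{"xyz":[-0.61,0.15,0],"spin":0},{"xyz":[-0.61,0.15,0],"spin":0},{"xyz":[-0.61,0.15,0],"spin":0},{"xyz":[-0.61,0.15,0],"spin":0},{"xyz":[-0.61,0.15,0],"spin":0},{"xyz":[-0.61,0.15,0],"spin":0},{"xyz":[0,0,0],"spin":0},{"xyz":[0,0,0],"spin":0},{"xyz":[0,0,0],"spin":0},{"xyz":[0,0,0],"spin":0}]}}

```text
time: 45.35
tool_pos: [466.1, -487.1, 146.5]
tcp_rot: [3.141, 0.0, 1.501]
contact_force: [1.1, -0.5, 0.1]
grip_width: 91.9
finger_force: 0.0
```

```bash
python3 - <<'E'
from h import *
go()
c,im=cam('wrist'); cv2.imwrite('pics/w17.png',im); u,v=proj(c,(471,-403,10)); print(u,v)
u,v=int(u),int(v)
d=im.max(axis=2).astype(int)-im.min(axis=2)
print('d col',[int(x) for x in d[max(0,v-80):v+90:4,u]],'\nm',[int(x) for x in im.min(axis=2)[max(0,v-80):v+90:4,u]])
print('d row',[int(x) for x in d[v,u-80:u+80:4]],'\nm',[int(x) for x in im.min(axis=2)[v,u-80:u+80:4]])
E
```

```text
at [ 466.1 -487.1  146.5] yaw 1.5008 t 45.35 w 91.9 f [ 1.1 -0.5  0.1]
317.98175575940286 108.01481791673582
d col [23, 25, 27, 25, 24, 25, 25, 24, 26, 27, 11, 12, 11, 10, 17, 22, 22, 22, 22, 17, 14, 15, 14, 15, 14, 15, 16, 15, 4, 3, 4, 13, 8, 3, 8, 15, 14, 18, 18, 18, 17, 17, 16] 
m [126, 144, 140, 136, 134, 138, 136, 132, 141, 146, 144, 148, 149, 136, 96, 128, 124, 124, 127, 101, 86, 86, 88, 87, 85, 87, 85, 84, 69, 70, 69, 78, 56, 20, 57, 88, 86, 97, 103, 100, 98, 95, 96]
d row [11, 14, 9, 8, 12, 17, 16, 15, 16, 15, 15, 16, 16, 16, 5, 6, 5, 15, 15, 14, 14, 18, 27, 25, 9, 9, 8, 17, 25, 25, 25, 25, 25, 24, 26, 25, 25, 24, 25, 25] 
m [229, 209, 233, 234, 120, 92, 91, 91, 91, 90, 89, 88, 92, 95, 94, 92, 91, 88, 90, 86, 86, 104, 142, 142, 115, 126, 122, 111, 141, 143, 144, 143, 145, 145, 143, 144, 142, 142, 143, 142]
```

```bash
python3 - <<'E'
from h import *
c,im=cam('wrist')
def f(i,t=.105):
    i=cv2.GaussianBlur(i,(3,3),0).astype(int); M=i.max(axis=2); return ((M-i.min(axis=2))<t*M)&(M>50)&(M<185)
for t in (.09,.105,.115): blob(c,im,(471,-403),10,58,lambda i:f(i,t))
E
```

```text
c 470.5 -405.6 size 82.2 54.5 yaw 1.525 px [290  67] [344 151]
c 470.2 -405.4 size 83.0 55.2 yaw 1.525 px [289  67] [344 151]
c 470.1 -405.6 size 83.8 55.4 yaw 1.525 px [289  66] [344 151]
```

```bash
python3 - <<'E'
from h import *
go((470.3,-405.5,40,1.525),(470.3,-405.5,-15.5,1.525))
E
```

```text
at [ 466.1 -487.4  146.4] yaw 1.5006 t 45.45 w 91.7 f [-0.6  0.4 -0.1]
spin -0.24 then shift [1.026 0.006 1.33 ] rows>= 3 perrow [0.342 0.002 0.443]
spin -0.0 then shift [0.    0.    0.694] rows>= 1 perrow [0.    0.    0.694]
```

>>> {"fn": "jog_arm", "kwargs": {"targets": [{"xyz":[0,0,0],"spin":-0.24},{"xyz":[0.342,0.002,0.443],"spin":0},{"xyz":[0.342,0.002,0.443],"spin":0},{"xyz":[0.342,0.002,0.443],"spin":0},{"xyz":[0,0,0.3],"spin":0},{"xyz":[0,0,0.25],"spin":0},{"xyz":[0,0,0.07],"spin":0},{"xyz":[0,0,0.07],"spin":0},{"xyz":[0,0,0],"spin":0},{"xyz":[0,0,0],"spin":0}]}}

```text
time: 46.7
tool_pos: [470.5, -406.5, -15.0]
tcp_rot: [3.141, 0.001, 1.524]
contact_force: [0.0, -0.4, 0.2]
grip_width: 91.7
finger_force: 0.0
```

```bash
python3 - <<'E'
from h import *
go((470.3,-405.5,-17.5,1.525))
E
```

```text
at [ 470.5 -406.5  -15. ] yaw 1.5238 t 46.7 w 91.7 f [ 0.  -0.4  0.2]
spin -0.01 then shift [ 0.012 -0.003  0.032] rows>= 1 perrow [ 0.012 -0.003  0.032]
```

>>> {"fn": "jog_arm", "kwargs": {"targets": [{"xyz":[0.012,0,0.01],"spin":0},{"xyz":[0,0,0.01],"spin":0},{"xyz":[0,0,0],"spin":0},{"xyz":[0,0,0],"spin":0},{"xyz":[0,0,0],"spin":0},{"xyz":[0,0,0],"spin":0},{"xyz":[0,0,0],"spin":0},{"xyz":[0,0,0],"spin":0},{"xyz":[0,0,0],"spin":0},{"xyz":[0,0,0],"spin":0}], "gripper": 0}}

```text
time: 47.95
tool_pos: [470.0, -404.9, -17.6]
tcp_rot: [-3.141, -0.0, 1.524]
contact_force: [-0.3, -0.3, 0.2]
grip_width: 0.6
finger_force: 0.0
```

```bash
python3 - <<'E'
from h import *
go((470.3,-405.5,100,1.525))
E
```

```text
at [ 470.  -404.9  -17.6] yaw 1.5238 t 47.95 w 0.6 f [-0.3 -0.3  0.2]
spin -0.01 then shift [-0.007  0.004 -1.47 ] rows>= 2 perrow [-0.004  0.002 -0.735]
```

>>> {"fn": "jog_arm", "kwargs": {"targets": [{"xyz":[0,0,-0.1],"spin":0},{"xyz":[0,0,0],"spin":0},{"xyz":[0,0,0],"spin":0},{"xyz":[0,0,0],"spin":0},{"xyz":[0,0,0],"spin":0},{"xyz":[0,0,0],"spin":0},{"xyz":[0,0,0],"spin":0},{"xyz":[0,0,0.08],"spin":0},{"xyz":[0,0,0.06],"spin":0},{"xyz":[0,0,0.04],"spin":0}], "gripper": 100}}

```text
time: 49.2
tool_pos: [470.0, -404.9, -24.3]
tcp_rot: [-3.141, -0.0, 1.524]
contact_force: [0.3, -0.5, 0.6]
grip_width: 91.0
finger_force: 0.0
```

>>> {"fn": "jog_arm", "kwargs": {"targets": [{"xyz":[0,0,0.01],"spin":0},{"xyz":[0,0,0.01],"spin":0},{"xyz":[0,0,0],"spin":0},{"xyz":[0,0,0],"spin":0},{"xyz":[0,0,0],"spin":0},{"xyz":[0,0,0],"spin":0},{"xyz":[0,0,0],"spin":0},{"xyz":[0,0,0],"spin":0},{"xyz":[0,0,0],"spin":0},{"xyz":[0,0,0],"spin":0}], "gripper": 0}}

```text
time: 50.45
tool_pos: [470.3, -405.2, -25.1]
tcp_rot: [3.141, 0.0, 1.524]
contact_force: [-0.4, 0.1, 2.0]
grip_width: 55.5
finger_force: 30.0
```

>>> {"fn": "jog_arm", "kwargs": {"targets": [{"xyz":[0,0,-0.3],"spin":0},{"xyz":[0,0,-0.5],"spin":0},{"xyz":[0,0,-0.5],"spin":0},{"xyz":[0,0,-0.4],"spin":0},{"xyz":[0,0,0],"spin":1},{"xyz":[0,0,0],"spin":1},{"xyz":[0,0,0],"spin":1},{"xyz":[0,0,0],"spin":1},{"xyz":[0,0,0],"spin":1},{"xyz":[0,0,0],"spin":1}]}}

```text
time: 51.7
tool_pos: [470.0, -404.8, 110.3]
tcp_rot: [-3.141, -0.0, 0.921]
contact_force: [-0.4, 0.2, -0.5]
grip_width: 55.5
finger_force: 30.0
```

>>> {"fn": "jog_arm", "kwargs": {"targets": [{"xyz":[0,0,0],"spin":1},{"xyz":[0,0,0],"spin":1},{"xyz":[0,0,0],"spin":1},{"xyz":[0,0,0],"spin":1},{"xyz":[0,0,0],"spin":1},{"xyz":[0,0,0],"spin":1},{"xyz":[0,0,0],"spin":1},{"xyz":[0,0,0],"spin":1},{"xyz":[0,0,0],"spin":1},{"xyz":[0,0,0],"spin":0.99}]}}

```text
time: 52.95
tool_pos: [470.0, -404.9, 110.3]
tcp_rot: [-3.141, 0.001, -0.078]
contact_force: [-0.5, -0.5, 0.7]
grip_width: 55.0
finger_force: 30.0
```

```bash
python3 - <<'E'
from h import *
go((*R(0,0),118,W0))
c,im=cam('wrist'); cv2.imwrite('pics/w18.png',im)
o=bot.get_obs();p=o['tool_pos'];a=o['tcp_rot'][2]
for x in (40,41,42,43):
    t=p[:2]+x*np.array([np.cos(a),np.sin(a)]); print(x,[proj(c,(*t,p[2]+z)).round(1) for z in (25.1,35.1)])
u,v=proj(c,(*(p[:2]+42*np.array([np.cos(a),np.sin(a)])),p[2]+35.1)).astype(int)
for du in (-20,0,20): print(v-14,[tuple(int(y) for y in x) for x in im[v-14:v+20,u+du]])
E
```

```text
at [ 470.  -404.9  110.3] yaw -0.0785 t 52.95 w 55.0 f [-0.5 -0.5  0.7]
spin -0.03 then shift [ 0.351 -5.42  -0.096] rows>= 8 perrow [ 0.044 -0.677 -0.012]
40 [array([319.5, 183.1]), array([319.5, 187.3])]
41 [array([319.5, 181.3]), array([319.5, 185.4])]
42 [array([319.5, 179.5]), array([319.6, 183.5])]
43 [array([319.5, 177.7]), array([319.6, 181.7])]
169 [(96, 107, 112), (96, 106, 111), (96, 106, 112), (96, 105, 111), (95, 105, 110), (92, 102, 108), (90, 100, 106), (90, 99, 105), (90, 100, 105), (90, 99, 105), (90, 99, 105), (90, 99, 105), (89, 98, 104), (86, 93, 98), (74, 79, 83), (66, 69, 71), (64, 66, 67), (65, 68, 69), (71, 74, 76), (74, 77, 79), (77, 79, 82), (77, 80, 82), (76, 79, 81), (76, 78, 81), (75, 77, 79), (76, 78, 80), (76, 78, 79), (76, 78, 80), (75, 77, 78), (75, 76, 79), (77, 78, 80), (76, 78, 80), (75, 77, 79), (75, 77, 80)]
169 [(93, 104, 109), (94, 103, 109), (93, 103, 108), (93, 103, 109), (93, 103, 109), (94, 105, 110), (95, 105, 110), (96, 106, 111), (94, 104, 110), (94, 104, 110), (95, 105, 111), (96, 105, 112), (95, 105, 111), (90, 99, 104), (76, 82, 86), (65, 69, 71), (64, 66, 68), (67, 69, 71), (72, 74, 76), (76, 78, 80), (76, 79, 80), (77, 80, 81), (76, 79, 81), (77, 80, 82), (75, 77, 80), (75, 77, 80), (75, 79, 80), (76, 78, 79), (76, 78, 80), (75, 77, 79), (76, 77, 80), (76, 78, 80), (76, 78, 80), (77, 78, 81)]
169 [(96, 106, 112), (96, 106, 112), (95, 105, 111), (97, 106, 112), (95, 106, 111), (96, 107, 113), (97, 106, 112), (97, 107, 113), (97, 108, 114), (96, 106, 113), (96, 106, 114), (96, 106, 112), (94, 105, 111), (89, 98, 104), (77, 83, 87), (66, 68, 72), (66, 67, 69), (67, 69, 71), (72, 74, 76), (74, 76, 79), (75, 79, 81), (77, 79, 81), (77, 79, 81), (75, 77, 79), (76, 78, 80), (77, 79, 81), (74, 76, 79), (76, 78, 79), (76, 78, 80), (77, 79, 81), (75, 77, 79), (75, 78, 79), (75, 77, 80), (75, 78, 79)]
```

>>> {"fn": "jog_arm", "kwargs": {"targets": [{"xyz":[0.047,-0.6775,-0.01],"spin":-0.03},{"xyz":[0.047,-0.6775,-0.01],"spin":0},{"xyz":[0.047,-0.6775,-0.01],"spin":0},{"xyz":[0.047,-0.6775,-0.01],"spin":0},{"xyz":[0.047,-0.6775,-0.01],"spin":0},{"xyz":[0.047,-0.6775,-0.01],"spin":0},{"xyz":[0.047,-0.6775,-0.01],"spin":0},{"xyz":[0.047,-0.6775,-0.01],"spin":0},{"xyz":[0,0,0],"spin":0},{"xyz":[0,0,0],"spin":0}]}}

```text
time: 54.25
tool_pos: [531.5, 24.9, 116.9]
tcp_rot: [3.141, 0.0, -0.071]
contact_force: [-0.7, 0.5, 0.0]
grip_width: 55.7
finger_force: 30.0
```

```bash
python3 - <<'E'
from h import *
go((*R(1.8,0),50,W0))
E
```

```text
at [531.5  24.9 116.9] yaw -0.0706 t 54.25 w 55.7 f [-0.7  0.5  0. ]
spin 0.04 then shift [ 0.01  -0.005  0.836] rows>= 2 perrow [ 0.005 -0.002  0.418]
```

>>> {"fn": "jog_arm", "kwargs": {"targets": [{"xyz":[0.01,0,0.2],"spin":0.04},{"xyz":[0,0,0.3],"spin":0},{"xyz":[0,0,0.2],"spin":0},{"xyz":[0,0,0.1],"spin":0},{"xyz":[0,0,0.06],"spin":0},{"xyz":[0,0,0.06],"spin":0},{"xyz":[0,0,0.06],"spin":0},{"xyz":[0,0,0.04],"spin":0},{"xyz":[0,0,0],"spin":0},{"xyz":[0,0,0],"spin":0}]}}

```text
time: 55.5
tool_pos: [532.6, 25.2, 35.7]
tcp_rot: [3.142, -0.0, -0.076]
contact_force: [-0.3, -0.2, -0.5]
grip_width: 55.5
finger_force: 30.0
```

```bash
python3 - <<'E'
from h import *
go((*R(1.8,0),7.5,W0))
E
```

```text
at [532.6  25.2  35.7] yaw -0.0761 t 55.5 w 55.5 f [-0.3 -0.2 -0.5]
spin -0.01 then shift [-0.004 -0.001  0.352] rows>= 1 perrow [-0.004 -0.001  0.352]
```

>>> {"fn": "jog_arm", "kwargs": {"targets": [{"xyz":[0,0,0.08],"spin":0},{"xyz":[0,0,0.08],"spin":0},{"xyz":[0,0,0.07],"spin":0},{"xyz":[0,0,0.06],"spin":0},{"xyz":[0,0,0.04],"spin":0},{"xyz":[0,0,0.02],"spin":0},{"xyz":[0,0,0],"spin":0},{"xyz":[0,0,0],"spin":0},{"xyz":[0,0,0],"spin":0},{"xyz":[0,0,0],"spin":0}]}}

```text
time: 56.75
tool_pos: [532.6, 25.1, 7.6]
tcp_rot: [3.142, -0.0, -0.076]
contact_force: [-1.0, 0.6, -0.4]
grip_width: 55.8
finger_force: 30.0
```

>>> {"fn": "jog_arm", "kwargs": {"targets": [{"xyz":[0,0,0],"spin":0},{"xyz":[0,0,0],"spin":0},{"xyz":[0,0,0],"spin":0},{"xyz":[0,0,0],"spin":0},{"xyz":[0,0,0],"spin":0},{"xyz":[0,0,0],"spin":0},{"xyz":[0,0,-0.4],"spin":0},{"xyz":[0,0,-0.7],"spin":0},{"xyz":[0,0,-0.7],"spin":0},{"xyz":[0,0,0],"spin":0}], "gripper": 100}}

```text
time: 58.0
tool_pos: [535.3, 24.9, 156.2]
tcp_rot: [3.141, -0.01, -0.076]
contact_force: [0.7, -0.2, -0.8]
grip_width: 91.8
finger_force: 0.0
```

>>> {"fn": "jog_arm", "kwargs": {"targets": [{"xyz":[-0.63,0,0],"spin":0},{"xyz":[-0.63,0,0],"spin":0},{"xyz":[0,0,0],"spin":0},{"xyz":[0,0,0],"spin":0},{"xyz":[0,0,0],"spin":0},{"xyz":[0,0,0],"spin":0},{"xyz":[0,0,0],"spin":0},{"xyz":[0,0,0],"spin":0},{"xyz":[0,0,0],"spin":0},{"xyz":[0,0,0],"spin":0}]}}

```text
time: 59.25
tool_pos: [432.0, 32.8, 151.5]
tcp_rot: [3.141, -0.0, -0.076]
contact_force: [0.6, -1.3, -0.0]
grip_width: 91.4
finger_force: 0.0
```

```bash
python3 - <<'E'
from h import *
go()
c,im=cam('wrist'); cv2.imwrite('pics/w19.png',im); ct,t=cam('top'); cv2.imwrite('pics/t19.png',t)
u,v=proj(c,(*R(0,0),42)).astype(int); print(u,v)
x0=u-50; print('row',x0,[int(x) for x in im[v,x0:u+50:2].max(axis=1)])
print('col',v-70,[int(x) for x in im[max(0,v-70):v+66:2,u].max(axis=1)])
E
```

```text
at [432.   32.8 151.5] yaw -0.0762 t 59.25 w 91.4 f [ 0.6 -1.3 -0. ]
318 89
row 268 [180, 229, 243, 244, 243, 244, 245, 245, 242, 242, 228, 156, 154, 153, 151, 151, 148, 106, 58, 67, 65, 66, 67, 67, 65, 66, 65, 65, 65, 65, 65, 65, 65, 92, 162, 178, 174, 152, 117, 115, 141, 191, 192, 192, 195, 199, 196, 198, 198, 194]
col 19 [221, 172, 171, 243, 250, 251, 237, 143, 131, 131, 128, 160, 168, 169, 170, 172, 172, 174, 150, 156, 249, 252, 217, 80, 60, 62, 62, 61, 63, 64, 63, 64, 64, 64, 64, 66, 66, 66, 67, 66, 66, 66, 69, 68, 67, 55, 45, 43, 43, 66, 151, 120, 112, 111, 109, 110, 107, 86, 101, 137, 124, 140, 155, 153, 160, 189, 191, 191]
```

```bash
python3 - <<'E'
from h import *
c,_=cam('wrist')
def n(u,v,z):
    p=onz(c,u,v,z)[:2]-np.array(R(0,0)); return (np.array([[np.cos(W0),np.sin(W0)],[-np.sin(W0),np.cos(W0)]])@p).round(1)
for v in (40,57,119,133): print(v,n(318,v,42))
print(n(289.5,89,42),n(302,89,42),n(335,89,42),n(346,89,42))
# next: top plate
go((480,380,150,1.45))
E
```

```text
40 [41.5  0.7]
57 [27.7  0.7]
119 [-26.3   0.8]
133 [-39.3   0.8]
[ 0.6 27.3] [ 0.6 15.6] [  0.6 -15.1] [  0.6 -25.3]
at [432.   32.8 151.5] yaw -0.0762 t 59.4 w 91.9 f [-0.8  0.5  0.6]
spin -15.26 then shift [4.381 0.073 0.019] rows>= 6 perrow [0.73  0.012 0.003]
```

>>> {"fn": "jog_arm", "kwargs": {"targets": [{"xyz":[0,0,0],"spin":-1},{"xyz":[0,0,0],"spin":-1},{"xyz":[0,0,0],"spin":-1},{"xyz":[0,0,0],"spin":-1},{"xyz":[0,0,0],"spin":-1},{"xyz":[0,0,0],"spin":-1},{"xyz":[0,0,0],"spin":-1},{"xyz":[0,0,0],"spin":-1},{"xyz":[0,0,0],"spin":-1},{"xyz":[0,0,0],"spin":-1}]}}

```text
time: 60.65
tool_pos: [431.9, 32.8, 151.5]
tcp_rot: [3.142, 0.0, 0.927]
contact_force: [0.8, -0.9, 0.2]
grip_width: 91.8
finger_force: 0.0
```

>>> {"fn": "jog_arm", "kwargs": {"targets": [{"xyz":[0,0,0],"spin":-1},{"xyz":[0,0,0],"spin":-1},{"xyz":[0,0,0],"spin":-1},{"xyz":[0,0,0],"spin":-1},{"xyz":[0,0,0],"spin":-1},{"xyz":[0,0,0],"spin":-0.26},{"xyz":[0.7,0,0],"spin":0},{"xyz":[0.7,0,0],"spin":0},{"xyz":[0.7,0,0],"spin":0},{"xyz":[0.7,0,0],"spin":0}]}}

```text
time: 61.9
tool_pos: [459.1, 257.0, 151.6]
tcp_rot: [3.141, 0.0, 1.448]
contact_force: [0.8, -0.6, -0.4]
grip_width: 91.5
finger_force: 0.0
```

```bash
python3 - <<'E'
from h import *
go((407,308,150,1.45))
E
```

```text
at [459.1 257.  151.6] yaw 1.4483 t 61.9 w 91.5 f [ 0.8 -0.6 -0.4]
spin -0.02 then shift [ 0.554 -0.724  0.02 ] rows>= 2 perrow [ 0.277 -0.362  0.01 ]
```

>>> {"fn": "jog_arm", "kwargs": {"targets": [{"xyz":[0.277,-0.362,0],"spin":0},{"xyz":[0.277,-0.362,0],"spin":0},{"xyz":[0,0,0],"spin":0},{"xyz":[0,0,0],"spin":0},{"xyz":[0,0,0],"spin":0},{"xyz":[0,0,0],"spin":0},{"xyz":[0,0,0],"spin":0},{"xyz":[0,0,0],"spin":0},{"xyz":[0,0,0],"spin":0},{"xyz":[0,0,0],"spin":0}]}}

```text
time: 63.15
tool_pos: [406.8, 306.2, 151.5]
tcp_rot: [3.142, 0.0, 1.45]
contact_force: [0.2, 0.3, -1.5]
grip_width: 91.7
finger_force: 0.0
```

```bash
python3 - <<'E'
from h import *
go()
c,im=cam('wrist'); cv2.imwrite('pics/w20.png',im)
def f(i,t):
    i=cv2.GaussianBlur(i,(3,3),0).astype(int); M=i.max(axis=2); return ((M-i.min(axis=2))<t*M)&(M>110)
for t in (.07,.085,.1): blob(c,im,(416.4,386.5),10,65,lambda i:f(i,t))
for T in (170,190,205): blob(c,im,(416.4,386.5),10,65,lambda i:i.min(axis=2)>T)
E
```

```text
at [406.8 306.2 151.5] yaw 1.4499 t 63.15 w 91.7 f [ 0.2  0.3 -1.5]
c 416.5 386.5 size 82.4 55.2 yaw 1.45 px [292  69] [346 151]
c 416.6 386.4 size 82.7 55.9 yaw 1.455 px [292  69] [346 151]
c 416.5 385.9 size 83.6 56.4 yaw 1.451 px [292  69] [346 152]
c 415.1 393.5 size 98.2 59.9 yaw 1.45 px [288  53] [346 152]
c 416.4 387.3 size 84.5 55.3 yaw 1.467 px [292  67] [345 151]
c 416.0 387.1 size 81.3 54.7 yaw 1.45 px [292  69] [345 150]
```

```bash
python3 - <<'E'
from h import *
go((416.5,386.3,-25,1.45))
E
```

```text
at [406.8 306.2 151.5] yaw 1.4498 t 63.2 w 91.8 f [-0.7  0.4 -0.6]
spin -0.0 then shift [ 1.009e+00 -1.000e-03  2.206e+00] rows>= 4 perrow [ 0.252 -0.     0.552]
```

>>> {"fn": "jog_arm", "kwargs": {"targets": [{"xyz":[0.336,0,0.4],"spin":0},{"xyz":[0.336,0,0.4],"spin":0},{"xyz":[0.336,0,0.4],"spin":0},{"xyz":[0,0,0.4],"spin":0},{"xyz":[0,0,0.3],"spin":0},{"xyz":[0,0,0.15],"spin":0},{"xyz":[0,0,0.1],"spin":0},{"xyz":[0,0,0.05],"spin":0},{"xyz":[0,0,0],"spin":0},{"xyz":[0,0,0],"spin":0}]}}

```text
time: 64.45
tool_pos: [417.0, 386.4, -23.9]
tcp_rot: [3.141, -0.001, 1.45]
contact_force: [0.6, -0.3, -0.4]
grip_width: 91.6
finger_force: 0.0
```

>>> {"fn": "jog_arm", "kwargs": {"targets": [{"xyz":[0,0,0],"spin":0},{"xyz":[0,0,0],"spin":0},{"xyz":[0,0,0],"spin":0},{"xyz":[0,0,0],"spin":0},{"xyz":[0,0,0],"spin":0},{"xyz":[0,0,0],"spin":0},{"xyz":[0,0,0],"spin":0},{"xyz":[0,0,0],"spin":0},{"xyz":[0,0,0],"spin":0},{"xyz":[0,0,0],"spin":0}], "gripper": 0}}

```text
time: 65.7
tool_pos: [416.7, 386.2, -24.5]
tcp_rot: [3.141, 0.0, 1.45]
contact_force: [0.1, 0.5, 0.6]
grip_width: 55.6
finger_force: 30.0
```

>>> {"fn": "jog_arm", "kwargs": {"targets": [{"xyz":[0,0,-0.3],"spin":0},{"xyz":[0,0,-0.5],"spin":0},{"xyz":[0,0,-0.5],"spin":0},{"xyz":[0,0,-0.5],"spin":0},{"xyz":[0,0,0],"spin":1},{"xyz":[0,0,0],"spin":1},{"xyz":[0,0,0],"spin":1},{"xyz":[0,0,0],"spin":1},{"xyz":[0,0,0],"spin":1},{"xyz":[0,0,0],"spin":1}]}}

```text
time: 66.95
tool_pos: [416.2, 386.0, 119.1]
tcp_rot: [-3.141, 0.001, 0.847]
contact_force: [0.7, -0.2, -0.6]
grip_width: 56.0
finger_force: 30.0
```

>>> {"fn": "jog_arm", "kwargs": {"targets": [{"xyz":[0,0,0],"spin":1},{"xyz":[0,0,0],"spin":1},{"xyz":[0,0,0],"spin":1},{"xyz":[0,0,0],"spin":1},{"xyz":[0,0,0],"spin":1},{"xyz":[0,0,0],"spin":1},{"xyz":[0,0,0],"spin":1},{"xyz":[0,0,0],"spin":1},{"xyz":[0,0,0],"spin":1},{"xyz":[0,0,0],"spin":0.25}]}}

```text
time: 68.2
tool_pos: [416.3, 386.0, 119.1]
tcp_rot: [3.141, 0.001, -0.076]
contact_force: [-0.1, -0.1, -2.0]
grip_width: 55.6
finger_force: 30.0
```

```bash
python3 - <<'E'
from h import *
go((*R(1.8,0),118,W0))
c,im=cam('wrist'); cv2.imwrite('pics/w21.png',im)
o=bot.get_obs();p=o['tool_pos'];a=o['tcp_rot'][2]
for x in (40,41,42,43):
    t=p[:2]+x*np.array([np.cos(a),np.sin(a)]); print(x,[proj(c,(*t,p[2]+z)).round(1) for z in (24.5,34.5)])
u,v=proj(c,(*(p[:2]+42*np.array([np.cos(a),np.sin(a)])),p[2]+35.1)).astype(int)
for du in (-20,0,20): print(v-14,[int(x.min()) for x in im[v-14:v+20,u+du]])
E
```

```text
at [416.3 386.  119.1] yaw -0.0756 t 68.2 w 55.6 f [-0.1 -0.1 -2. ]
spin -0.01 then shift [1.784 4.388 0.014] rows>= 7 perrow [0.255 0.627 0.002]
40 [array([319.2, 182.8]), array([319.2, 187. ])]
41 [array([319.2, 181. ]), array([319.2, 185.1])]
42 [array([319.2, 179.2]), array([319.2, 183.2])]
43 [array([319.2, 177.4]), array([319.2, 181.3])]
169 [106, 105, 105, 104, 105, 105, 105, 106, 107, 110, 131, 158, 164, 147, 130, 128, 137, 146, 150, 152, 153, 153, 153, 154, 152, 152, 152, 152, 152, 153, 153, 152, 153, 152]
169 [106, 106, 106, 106, 106, 107, 107, 105, 106, 106, 106, 104, 110, 113, 119, 124, 132, 139, 144, 144, 146, 146, 145, 146, 146, 146, 146, 146, 147, 145, 147, 145, 147, 147]
169 [95, 96, 95, 95, 96, 95, 95, 95, 93, 93, 93, 95, 99, 109, 118, 125, 135, 144, 147, 151, 152, 152, 151, 152, 153, 154, 152, 152, 152, 151, 151, 151, 152, 151]
```

>>> {"fn": "jog_arm", "kwargs": {"targets": [{"xyz":[0.254,0.627,0],"spin":0},{"xyz":[0.254,0.627,0],"spin":0},{"xyz":[0.254,0.627,0],"spin":0},{"xyz":[0.254,0.627,0],"spin":0},{"xyz":[0.254,0.627,0],"spin":0},{"xyz":[0.254,0.627,0],"spin":0},{"xyz":[0.254,0.627,0],"spin":0},{"xyz":[0,0,0],"spin":0},{"xyz":[0,0,0],"spin":0},{"xyz":[0,0,0],"spin":0}]}}

```text
time: 69.5
tool_pos: [531.6, 26.7, 119.5]
tcp_rot: [-3.141, 0.0, -0.073]
contact_force: [0.7, 0.4, -1.7]
grip_width: 55.5
finger_force: 30.0
```

```bash
python3 - <<'E'
from h import *
go((*R(1.2,0),38,W0),(*R(1.2,0),18.2,W0))
E
```

```text
at [531.6  26.7 119.5] yaw -0.0731 t 69.5 w 55.5 f [ 0.7  0.4 -1.7]
spin 0.02 then shift [0.003 0.017 1.018] rows>= 2 perrow [0.001 0.008 0.509]
spin -0.0 then shift [ 0.    -0.     0.248] rows>= 1 perrow [ 0.    -0.     0.248]
```

>>> {"fn": "jog_arm", "kwargs": {"targets": [{"xyz":[0.003,0.016,0.2],"spin":0.02},{"xyz":[0,0,0.3],"spin":0},{"xyz":[0,0,0.25],"spin":0},{"xyz":[0,0,0.1],"spin":0},{"xyz":[0,0,0.06],"spin":0},{"xyz":[0,0,0.05],"spin":0},{"xyz":[0,0,0.05],"spin":0},{"xyz":[0,0,0],"spin":0},{"xyz":[0,0,0],"spin":0},{"xyz":[0,0,0],"spin":0}]}}

```text
time: 70.75
tool_pos: [532.3, 24.0, 38.9]
tcp_rot: [3.142, -0.0, -0.077]
contact_force: [-0.5, -0.4, -1.0]
grip_width: 55.5
finger_force: 30.0
```

>>> {"fn": "jog_arm", "kwargs": {"targets": [{"xyz":[0,0,0.06],"spin":0},{"xyz":[0,0,0.06],"spin":0},{"xyz":[0,0,0.06],"spin":0},{"xyz":[0,0,0.05],"spin":0},{"xyz":[0,0,0.02],"spin":0},{"xyz":[0,0,0],"spin":0},{"xyz":[0,0,0],"spin":0},{"xyz":[0,0,0],"spin":0},{"xyz":[0,0,0],"spin":0},{"xyz":[0,0,0],"spin":0}]}}

```text
time: 72.0
tool_pos: [532.2, 24.1, 18.7]
tcp_rot: [3.141, -0.0, -0.077]
contact_force: [-1.3, -0.3, -1.0]
grip_width: 55.8
finger_force: 30.0
```

>>> {"fn": "jog_arm", "kwargs": {"targets": [{"xyz":[0,0,0],"spin":0},{"xyz":[0,0,0],"spin":0},{"xyz":[0,0,0],"spin":0},{"xyz":[0,0,0],"spin":0},{"xyz":[0,0,0],"spin":0},{"xyz":[0,0,0],"spin":0},{"xyz":[0,0,-0.4],"spin":0},{"xyz":[0,0,-0.6],"spin":0},{"xyz":[0,0,-0.6],"spin":0},{"xyz":[0,0,0],"spin":0}], "gripper": 100}}

```text
time: 73.25
tool_pos: [534.6, 23.9, 150.6]
tcp_rot: [3.141, -0.008, -0.077]
contact_force: [0.5, -0.2, -0.3]
grip_width: 92.0
finger_force: 0.0
```

>>> {"fn": "jog_arm", "kwargs": {"targets": [{"xyz":[-0.63,0,0],"spin":0},{"xyz":[-0.63,0,0],"spin":0},{"xyz":[0,0,0],"spin":0},{"xyz":[0,0,0],"spin":0},{"xyz":[0,0,0],"spin":0},{"xyz":[0,0,0],"spin":0},{"xyz":[0,0,0],"spin":0},{"xyz":[0,0,0],"spin":0},{"xyz":[0,0,0],"spin":0},{"xyz":[0,0,0],"spin":0}], "gripper": 0}}

```text
time: 74.5
tool_pos: [431.7, 31.9, 146.7]
tcp_rot: [3.141, -0.0, -0.077]
contact_force: [0.5, -0.9, -0.4]
grip_width: 0.8
finger_force: 0.0
```

```bash
python3 - <<'E'
from h import *
go()
c,im=cam('wrist'); cv2.imwrite('pics/w22.png',im)
def n(u,v,z):
    p=onz(c,u,v,z)[:2]-np.array(R(0,0)); return (np.array([[np.cos(W0),np.sin(W0)],[-np.sin(W0),np.cos(W0)]])@p).round(1)
def f(i):
    i=i.astype(int); return (i.min(axis=2)>150)
for T in (150,180,200): blob(c,im,R(0,0),52,48,lambda i:i.min(axis=2)>T)
u,v=proj(c,(*R(0,0),52)).astype(int); print(u,v)
print('row',u-60,[int(x) for x in im[v,u-60:u+60:2].min(axis=1)])
print('col',max(0,v-70),[int(x) for x in im[max(0,v-70):v+70:2,u].min(axis=1)])
for q in [(u-30,v),(u+30,v),(u,v-45),(u,v+45)]: print(q,n(*q,52))
E
```

```text
at [431.7  31.9 146.7] yaw -0.0772 t 74.5 w 0.8 f [ 0.5 -0.9 -0.4]
c 532.0 24.7 size 87.7 76.3 yaw 1.165 px [268  39] [366 135]
c 531.8 33.3 size 77.3 71.8 yaw -0.116 px [268  39] [351 133]
c 536.9 33.6 size 69.8 69.3 yaw -0.22 px [268  39] [350 122]
317 88
row 257 [136, 138, 140, 141, 144, 173, 229, 236, 236, 236, 236, 239, 237, 233, 234, 216, 233, 236, 237, 234, 229, 231, 231, 231, 231, 232, 244, 247, 247, 247, 247, 247, 247, 247, 247, 247, 246, 247, 246, 246, 245, 211, 174, 184, 183, 188, 171, 172, 180, 181, 187, 185, 185, 187, 184, 173, 122, 102, 102, 102]
col 18 [181, 140, 204, 244, 247, 245, 180, 122, 159, 237, 246, 247, 247, 247, 247, 247, 248, 247, 247, 248, 248, 246, 239, 244, 244, 244, 244, 244, 242, 243, 244, 245, 246, 245, 246, 247, 245, 246, 247, 245, 246, 247, 248, 248, 249, 245, 239, 245, 246, 247, 247, 238, 177, 140, 141, 149, 153, 150, 134, 130, 125, 119, 141, 146, 142, 166, 178, 180, 178, 178]
(np.int64(287), np.int64(88)) [ 0.1 27. ]
(np.int64(347), np.int64(88)) [ -0.  -25.9]
(np.int64(317), np.int64(43)) [35.8  0.4]
(np.int64(317), np.int64(133)) [-38.7   0.7]
```

```bash
python3 - <<'E'
from h import *
go((*R(-100,0),185,W0),(*R(112,0),185,W0),(*R(112,0),115,W0))
E
```

```text
at [431.7  31.8 146.7] yaw -0.0773 t 74.55 w 0.5 f [-0.4 -0.8 -1. ]
spin -0.02 then shift [-0.012 -0.012 -0.478] rows>= 1 perrow [-0.012 -0.012 -0.478]
spin -0.0 then shift [ 2.65 -0.   -0.  ] rows>= 4 perrow [ 0.663 -0.    -0.   ]
spin -0.0 then shift [ 0.    -0.     0.875] rows>= 2 perrow [ 0.    -0.     0.438]
```

>>> {"fn": "jog_arm", "kwargs": {"targets": [{"xyz":[0,0,-0.25],"spin":0},{"xyz":[0,0,-0.25],"spin":0},{"xyz":[0.53,0,0],"spin":0},{"xyz":[0.53,0,0],"spin":0},{"xyz":[0.53,0,0],"spin":0},{"xyz":[0.53,0,0],"spin":0},{"xyz":[0.53,0,0],"spin":0},{"xyz":[0,0,0],"spin":0},{"xyz":[0,0,0],"spin":0},{"xyz":[0,0,0],"spin":0}], "gripper": 0}}

```text
time: 75.8
tool_pos: [642.2, 15.7, 187.2]
tcp_rot: [3.142, 0.0, -0.077]
contact_force: [-0.7, 0.8, -0.3]
grip_width: 0.4
finger_force: 0.0
```

```bash
python3 - <<'E'
from h import *
go((*R(112,0),115,W0))
E
```

```text
at [642.2  15.7 187.2] yaw -0.077 t 75.8 w 0.4 f [-0.7  0.8 -0.3]
spin -0.02 then shift [-0.001 -0.016  0.903] rows>= 2 perrow [-0.    -0.008  0.451]
```

>>> {"fn": "jog_arm", "kwargs": {"targets": [{"xyz":[0,0,0.3],"spin":0},{"xyz":[0,0,0.3],"spin":0},{"xyz":[0,0,0.3],"spin":0},{"xyz":[0,0,0],"spin":0},{"xyz":[-0.15,0,0],"spin":0},{"xyz":[-0.12,0,0],"spin":0},{"xyz":[-0.12,0,0],"spin":0},{"xyz":[-0.12,0,0],"spin":0},{"xyz":[-0.12,0,0],"spin":0},{"xyz":[0,0,0],"spin":0}]}}

```text
time: 77.05
tool_pos: [591.9, 19.5, 114.7]
tcp_rot: [3.141, 0.001, -0.077]
contact_force: [-0.0, -0.4, -0.1]
grip_width: 0.5
finger_force: 0.0
```

```bash
python3 - <<'E'
from h import *
o=bot.get_obs(); print(o['contact_force'].round(1))
p=o['tool_pos']; d=p[:2]-np.array(R(0,0)); print('nest',d@[np.cos(W0),np.sin(W0)],d@[-np.sin(W0),np.cos(W0)],p[2])
E
```

```text
[-0.  -0.4 -0.1]
nest 61.623805477496745 -1.2822470230309755 114.74644636827256
```

>>> {"fn": "jog_arm", "kwargs": {"targets": [{"xyz":[-0.11,0,0],"spin":0},{"xyz":[-0.11,0,0.02],"spin":0},{"xyz":[-0.11,0,0.03],"spin":0},{"xyz":[-0.11,0,0.06],"spin":0},{"xyz":[-0.11,0,0.07],"spin":0},{"xyz":[-0.12,0,0.09],"spin":0},{"xyz":[-0.1,0,0.11],"spin":0},{"xyz":[-0.1,0,0.11],"spin":0},{"xyz":[-0.06,0,0.1],"spin":0},{"xyz":[-0.06,0,0.08],"spin":0}]}}

```text
time: 78.3
tool_pos: [513.5, 25.5, 60.5]
tcp_rot: [3.142, 0.0, -0.077]
contact_force: [-0.1, 0.1, -0.3]
grip_width: 0.3
finger_force: 0.2
```

```bash
python3 - <<'E'
from h import *
o=bot.get_obs(); print(o['contact_force'].round(1))
p=o['tool_pos']; d=p[:2]-np.array(R(0,0)); print('nest',d@[np.cos(W0),np.sin(W0)],d@[-np.sin(W0),np.cos(W0)],p[2])
E
```

```text
[-0.1  0.1 -0.3]
nest -16.98768455694309 -1.1587989540931876 60.482116106707
```

>>> {"fn": "jog_arm", "kwargs": {"targets": [{"xyz":[-0.05,0,0],"spin":0},{"xyz":[0,0,0.015],"spin":0},{"xyz":[0,0,0.015],"spin":0},{"xyz":[0,0,0.015],"spin":0},{"xyz":[0,0,0.015],"spin":0},{"xyz":[0,0,0.015],"spin":0},{"xyz":[0,0,0],"spin":0},{"xyz":[0,0,0],"spin":0},{"xyz":[0,0,0],"spin":0},{"xyz":[0,0,0],"spin":0}]}}

```text
time: 79.55
tool_pos: [510.1, 25.8, 56.6]
tcp_rot: [3.141, -0.001, -0.077]
contact_force: [-5.2, -0.3, 15.0]
grip_width: 0.4
finger_force: 7.2
```

```bash
python3 - <<'E'
from h import *
for i in range(3): print(bot.get_obs()['contact_force'].round(1)); cam('side')
c,s=cam('side'); a=cv2.imread('pics/side0.png'); b=cv2.imread('pics/side10.png')
for im in (a,b,s): print([int(x) for x in im[185:222:2,303].max(axis=1)],[int(x) for x in im[185:222:2,330].max(axis=1)])
E
```

```text
[-5.2 -0.3 15. ]
[-5.1 -0.4 14.6]
[-5.2 -0.2 14.8]
[229, 52, 128, 191, 155, 160, 188, 188, 110, 110, 113, 65, 69, 68, 65, 69, 66, 72, 67] [209, 194, 185, 183, 180, 180, 187, 96, 108, 106, 68, 75, 67, 70, 67, 67, 72, 195, 212]
[228, 56, 42, 41, 40, 40, 35, 165, 165, 140, 93, 71, 69, 74, 69, 73, 72, 72, 88] [203, 155, 136, 252, 251, 170, 255, 255, 171, 78, 73, 74, 70, 69, 68, 70, 61, 226, 255]
[205, 44, 93, 73, 68, 82, 86, 120, 116, 111, 113, 64, 67, 66, 65, 71, 64, 76, 79] [207, 178, 159, 156, 88, 111, 107, 97, 110, 107, 70, 66, 64, 69, 68, 65, 69, 148, 168]
```

>>> {"fn": "jog_arm", "kwargs": {"targets": [{"xyz":[0,0,-0.1],"spin":0},{"xyz":[0,0,-0.4],"spin":0},{"xyz":[0,0,-0.6],"spin":0},{"xyz":[-0.6,0,-0.2],"spin":0},{"xyz":[-0.6,0,0],"spin":0},{"xyz":[0,0,0],"spin":0},{"xyz":[0,0,0],"spin":0},{"xyz":[0,0,0],"spin":0},{"xyz":[0,0,0],"spin":0},{"xyz":[0,0,0],"spin":0}]}}

```text
time: 81.0
tool_pos: [414.4, 33.2, 158.8]
tcp_rot: [3.142, 0.0, -0.077]
contact_force: [0.3, 0.4, 0.5]
grip_width: 0.4
finger_force: 0.0
```

```bash
python3 - <<'E'
from h import *
go()
c,s=cam('side'); a=cv2.imread('pics/side0.png')
for u in (302,306,318,330,336):
  for im in (a,s): print(u,[int(x) for x in im[186:222:2,u].max(axis=1)])
c,im=cam('wrist'); cv2.imwrite('pics/w23.png',im)
# lip front edge: nest(-62,+-20,~75)
u,v=proj(c,(*R(-62,10),75)); print(u,v)
print([int(x) for x in im[int(v)-20:int(v)+20,int(u)].max(axis=1)])
# tool blade still in tray
def f(i): return i.min(axis=2)>130
t=cam('top')[1]; print(np.abs(t.astype(int)-cv2.imread('pics/top0.png').astype(int)).max(axis=2)[175:240,258:285].mean())
E
```

```text
at [414.4  33.2 158.8] yaw -0.0773 t 81.0 w 0.4 f [0.3 0.4 0.5]
302 [243, 31, 205, 168, 188, 189, 183, 202, 102, 112, 87, 67, 68, 70, 68, 68, 63, 48]
302 [243, 13, 179, 159, 165, 116, 111, 109, 109, 106, 85, 68, 68, 68, 67, 67, 63, 57]
306 [164, 17, 204, 166, 169, 166, 138, 192, 108, 110, 79, 65, 42, 54, 66, 63, 61, 54]
306 [161, 17, 173, 143, 169, 96, 96, 117, 114, 110, 74, 67, 54, 65, 64, 61, 57, 53]
318 [23, 207, 168, 168, 165, 167, 189, 115, 107, 101, 224, 230, 255, 141, 147, 145, 145, 188]
318 [22, 202, 164, 164, 164, 173, 113, 107, 108, 112, 134, 175, 87, 88, 170, 166, 155, 183]
330 [200, 187, 187, 184, 180, 181, 162, 107, 111, 65, 71, 68, 66, 69, 72, 70, 62, 182]
330 [202, 185, 184, 180, 183, 179, 160, 104, 111, 66, 67, 66, 69, 62, 67, 67, 60, 180]
336 [225, 220, 199, 208, 210, 201, 132, 150, 161, 170, 169, 171, 176, 175, 176, 180, 150, 201]
336 [223, 219, 197, 207, 207, 202, 127, 144, 157, 167, 168, 171, 173, 173, 174, 176, 150, 198]
306.5360118882729 140.43585672897865
[170, 170, 171, 171, 170, 170, 171, 156, 127, 106, 99, 97, 94, 93, 95, 96, 99, 98, 97, 97, 94, 91, 92, 98, 101, 102, 102, 101, 102, 103, 101, 101, 101, 105, 105, 102, 100, 97, 95, 94]
2.381766381766382
```

>>> {"fn": "jog_arm", "kwargs": {"targets": [{"xyz":[0,0.7,-0.1],"spin":0},{"xyz":[0,0.7,-0.1],"spin":0},{"xyz":[0,0.7,0],"spin":0},{"xyz":[0,0.7,0],"spin":0},{"xyz":[0,0.6,0],"spin":0},{"xyz":[0,0.4,0],"spin":0},{"xyz":[0,0,0],"spin":0},{"xyz":[0,0,0],"spin":0},{"xyz":[0,0,0],"spin":0},{"xyz":[0,0,0],"spin":0}]}}

```text
time: 82.4
tool_pos: [390.9, -269.0, 175.3]
tcp_rot: [3.141, -0.0, -0.076]
contact_force: [-0.5, -0.6, -0.1]
grip_width: 0.4
finger_force: 0.0
```

```bash
python3 - <<'E'
from h import *
go()
c,s=cam('side'); a=cv2.imread('pics/side0.png')
for u in (302,306,318):
  for im in (a,s): print(u,[int(x) for x in im[186:222:2,u].max(axis=1)])
t=cam('top')[1]; a=cv2.imread('pics/top0.png')
d=np.abs(t.astype(int)-a).max(axis=2); print(d[180:225,312:346].mean(),(d[180:225,312:346]>40).sum(), 'bottle/loupe',d[145:170,262:305].mean(),'spool',d[168:192,420:445].mean(),'tool',d[175:240,258:285].mean())
E
```

```text
at [ 390.9 -269.   175.3] yaw -0.0758 t 82.4 w 0.4 f [-0.5 -0.6 -0.1]
302 [243, 31, 205, 168, 188, 189, 183, 202, 102, 112, 87, 67, 68, 70, 68, 68, 63, 48]
302 [217, 17, 203, 168, 191, 189, 186, 206, 106, 117, 89, 68, 70, 67, 69, 71, 67, 47]
306 [164, 17, 204, 166, 169, 166, 138, 192, 108, 110, 79, 65, 42, 54, 66, 63, 61, 54]
306 [164, 20, 207, 166, 167, 166, 138, 198, 107, 114, 77, 68, 60, 66, 63, 58, 62, 57]
318 [23, 207, 168, 168, 165, 167, 189, 115, 107, 101, 224, 230, 255, 141, 147, 145, 145, 188]
318 [24, 207, 165, 169, 168, 168, 191, 118, 111, 114, 132, 176, 91, 91, 173, 166, 157, 189]
2.791503267973856 0 bottle/loupe 2.770232558139535 spool 3.32 tool 2.5925925925925926
```

```bash
python3 -c "
from plant import bot
print(bot.close_job())"
```

```text
the job is handed in; nothing more can be done
None
```

I handed the job in; no verdict was returned. By my last images and readings, the cover is shut over the body, the one spacer on the bench and the top plate (disc up), the tool is back in its tray, and the bottle, spool and loupe are undisturbed.

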